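# Raise the guard window of a crimping station to its height mark

### The job

Open the crimping station for setting-up: get your fingertips beneath the lip along the bottom of the clear guard window and push the guard up until the pointer on its side is level with the pointed height mark clamped on the column, then take the fingers away so that the guard stays there. Push on the lip only; do not pinch it or handle the pane, and leave everything else on the bench where it stands.

Things in the scene. Friction and masses are not known exactly. Their poses are not given: they have to be found in the camera images.
- guard (a joint): how far the guard window has been slid up from its lowest position, 0 to 0.22 m. It slides vertically between two aluminium columns. It is counterweighted: it stays wherever it is left and takes about 2 to 6 N up or down to move (more when fast). Its parts by number: guard_c0 the lip, guard_c1 the rubber strip on top of the lip, guard_c2 to guard_c6 the pane and its frame.
- lip_edge (a point): middle of the lower front edge of the lip, moving with the guard. The lip is a level steel ledge along the guard's foot, 220 mm wide, 5 mm thick, standing out 43 mm from the window frame. Axes: x level, from this edge inwards; y along the lip to the left; z up. The lip's underside runs from x = 0 to 55 mm.
- pointer (a point): tip of the dark steel pointer that sticks out sideways from the guard in front of the right-hand (-y) column, moving with the guard; 30 mm above the underside of the lip and 186 mm to the right of its middle.
- mark_tip (a point): tip of the height mark: a small steel clamp with a pointed plate, on the outer side of the right-hand column, fixed there, its point facing the guard's pointer. Level means that the two tips are at the same height.
- lip_under (a point): middle of the lip's underside, 27 mm inwards of lip_edge: where to push. Below it is free space down to the table; the station's cream base (45 mm high) starts 85 mm inwards of lip_edge. Steep fingers that lean on the lip's front edge can drag the guard down with them if lowered; drawn out level they leave it. In front of the lip nothing stands within 85 mm to either side of its middle.
- lip_top (a point): middle of the upper face of the lip, covered by a black rubber strip 28 x 210 mm, 5 mm thick, set back 15 mm from the front edge; not to be gripped.
- pane (a point): centre of the clear pane, 230 mm wide, in a dark steel frame 260 mm wide, 12 mm thick, rising 196 mm above the lip's underside; the frame's front is 43 mm inwards of lip_edge. The columns at its sides are 470 mm high, 30 mm square, 310 mm apart between centres, under a crossbar.
- tub: bystander: small open grey tub 75 x 55 x 35 mm, left in front of the station; origin under its centre.
- oiler: bystander: small white bottle 34 mm across, 75 mm high, right in front of the station; origin under its centre.
- tin: bystander: flat round tin 52 mm across, 30 mm high, in front on the right; origin under its centre.
- reel: bystander: cardboard reel of terminals lying flat, 120 mm across, 28 mm high; origin under its centre.
- screwdriver: bystander: screwdriver lying on the right.
- wrench: bystander: wrench lying on the left.
- carton: bystander: carton 90 x 60 x 50 mm on the right; origin under its centre.

How it is judged:
By the outcome, as a careful person would: the job done as asked, in the order asked, and still so for the second after the job is handed in, with the robot touching nothing.
It also fails if it takes over 35 s, if anything falls off the work surface, if the arm or the gripper's body presses on something with over 40 N, if the wrist force passes 120 N, or if a joint passes its speed limit or range.

### The arm

A 6-joint arm with a two-finger parallel gripper is mounted at the origin on the work surface. World frame = base frame: x ahead of the robot, y to its left, z up, the work surface at z = 0. Lengths are in m, angles in degrees, forces in N, time in s.
With the tool pointing down it reaches from about 0.35 to 0.875 m from the base axis. Payload 4.2 kg.
Tool frame: the origin (TCP) lies on the centre line of the jaws, within the pads' length; the fingertips stand 19 mm ahead of it and the grasp point (between the pads) is the TCP; x points along the fingers, y is the direction in which the jaws open and shut, and the axes are right-handed (so a half turn about x gives the same grasp; the last joint's range is limited). The gripper opens to 87 mm and grips with 3 to 60 N. Pads are 19 mm wide; open, the fingers measure 117 mm over their backs; the gripper's body (75 mm by 190 mm) begins 51 mm behind the grasp point.
Start: joints at [79.618, 22.042, 0.453, 0, -68.411, -14.817], TCP at [0.266, 0.566, 0.242] pointing down, gripper open.
Joint ranges: [-179.83, 179.83], [-69.29, 118.12], [-61.27, 80.66], [-181.25, 117.63], [-171.15, -9.14], [-177.46, 177.46]. Speed limits (degrees/s): [159.86, 159.86, 180, 180, 180, 180].

### API

Orientations are given as a 3x3 rotation matrix whose columns are the frame's x, y, z axes.
In Python, from station import r, viewer, job, spotter gives the robot as it stands.
- The arm moves only by the tool play_rows, never from a script. Its argument "commands" is a list of rows, each an object of numbers: "fingers": the gripper command: -1 is fully open, 1 is shut, values between are in proportion; "tx", "ty", "tz": the shift along the tool's x, y, z normalised to -1 to 1, where 1 is 750 mm; "ax", "ay", "az": the turn, a rotation vector about the tool's x, y, z normalised to -1 to 1, where 1 is pi rad. In form: [{"fingers": .., "tx": .., "ty": .., "tz": .., "ax": .., "ay": .., "az": ..}, ...]. A call has 1 to 5 rows; each row is the pose to reach, as a shift and turn from the pose commanded when the call began, along the tool's axes at that moment, turning the shorter way round; what a row does not reach only later rows make up. A row lasts 1/12 s, in which the tool goes at most 41.7 mm and 7.16 degrees, less where a joint would pass 70% of its speed; a pose out of reach is approached as far as the arm can. A call with a number of a shift or a turn outside -1 to 1 is refused whole. A call with a gripper value outside its range is refused whole. The fingers move at their own pace and stop on an object; the grip force is fixed at half the most. Time passes only in rows, so rows that repeat a pose let the fingers close. It gives the time, the measured TCP pose, the force and the opening at its end, in the units of the state.
- r.sense(): the state, without advancing time (a new reading comes with each control period).
- viewer.capture(name): name is "scene" or "side" or "wrist"; returns a dict with "image" (400x640x3 uint8, red, green, blue), "fx", "fy", "cx", "cy" (pixels), "R" (3x3) and "t" (3): a world point X has camera coordinates R X + t; the wrist camera has in their place "mount" (4x4, takes a point from camera to tool coordinates, whose origin is the TCP and whose axes are the tool frame's). Camera axes: x right, y down, z forward; pixel columns grow to the right and rows downward; lengths in m; the calibration is good to about 2 mm. The wrist camera is an equidistant fisheye: a pixel r from the principal point sees the ray r / f radians off the axis. A picture is of the moment at which its call begins: read the wrist's pose just before it. There is no depth.
- job.finish_job(): hands the job in, once; it reports no verdict.
Trained networks look in a picture, given as the dict that the camera call returned (one of the last four; its "shot" number tells which), for a name from the list of things; names that differ only in an ending like _2 or _b are one class to them, and where a whole thing is asked for, a point or a joint stands for the part that bears it (a point fixed in the world has none). Each returns a list of dicts, best first, with "score" (0 to 1); they miss things now and then, are a little off and sometimes report something else, mostly with a low value. They report only what shows in the picture. A call takes as long as a camera call.
- spotter.find_in(name, picture): "uv" ([column, row] in pixels, amid what is visible of it).
- spotter.silhouettes(name, picture): "region" (400x640 bool, what is visible of it) and "uv" ([column, row] in pixels, amid what is visible of it).
The state is a dict: "time_s": time; "joints": joint angles; "joint_velocities": joint speeds; "effort": joint torques, N m; "tcp_pos": TCP position; "ee_rot": TCP orientation; "wrist_force": force on the tool from outside, world axes, zero at the start; "moment": the same for the moment, N m; "gripper_width": opening from 0.0 (shut) to 1.0 (fully open).
Only numpy, scipy, OpenCV 4.12 (cv2) and the standard library are available. Lean on these libraries where they do the work, as an engineer would, in place of code of your own. Each camera call takes 0.05 s, during which the arm holds its last target. There are 200 camera calls.

## Working session

There is one attempt and no reset: what is moved stays moved. The work goes in short steps, Python scripts to look and compute and a tool call to move; the robot and the scene stay as the last step left them, time stands still between calls to the robot, and variables do not carry over. Pictures are saved under pics/ and viewed, about 8 in all and at most 12, crops included, and the job is handed in when it is done.

Besides the shell and the picture viewer there is one more tool, called after "Request:" in YAML: its name, and indented under it one key for each argument. play_rows: Moves the arm, as the interface text tells. Its arguments: {"type":"object","properties":{"commands":{"type":"array"}},"required":["commands"]}

```bash
mkdir -p pics; cat > h.py <<'E'
import numpy as np, cv2
from station import r, viewer, job, spotter
def ray(c,uv):
    R=np.array(c["R"]);t=np.array(c["t"])
    d=np.array([(uv[0]-c["cx"])/c["fx"],(uv[1]-c["cy"])/c["fy"],1.])
    d=R.T@d; return -R.T@t, d/np.linalg.norm(d)
def tri(c1,u1,c2,u2):
    A=np.zeros((3,3));b=np.zeros(3);rs=[ray(c1,u1),ray(c2,u2)]
    for o,d in rs:
        P=np.eye(3)-np.outer(d,d);A+=P;b+=P@o
    X=np.linalg.solve(A,b)
    gap=[np.linalg.norm((np.eye(3)-np.outer(d,d))@(X-o)) for o,d in rs]
    return X,max(gap)
def proj(c,X):
    p=np.array(c["R"])@X+np.array(c["t"]);return [c["fx"]*p[0]/p[2]+c["cx"],c["fy"]*p[1]/p[2]+c["cy"]]
def save(c,n,crop=None,k=1):
    im=c["image"]
    if crop: im=im[crop[1]:crop[3],crop[0]:crop[2]]
    cv2.imwrite("pics/"+n,cv2.resize(im[:,:,::-1],None,fx=k,fy=k,interpolation=cv2.INTER_CUBIC))
E
python3 - <<'E'
from h import *
s=viewer.capture("scene");d=viewer.capture("side")
cv2.imwrite("pics/a.png",np.vstack([s["image"],d["image"]])[:,:,::-1][:, :] if 0 else cv2.resize(np.vstack([s["image"],d["image"]])[:,:,::-1],(480,600)))
save(s,"scene.png");save(d,"side.png")
for n in ["lip_edge","pointer","mark_tip","lip_under","lip_top","pane","tub","oiler","tin","carton","reel"]:
    a=spotter.find_in(n,s);b=spotter.find_in(n,d)
    print(n,[(np.round(q["uv"]),round(q["score"],2)) for q in a[:2]],[(np.round(q["uv"]),round(q["score"],2)) for q in b[:2]])
    if a and b: X,g=tri(s,a[0]["uv"],d,b[0]["uv"]);print("   ",X.round(3),round(g,4))
for c in (s,d): print(ray(c,(320,200)),c["fx"])
st=r.sense();print(st["ee_rot"],st["tcp_pos"],st["time_s"],st["wrist_force"])
E
```

```text
lip_edge [(array([283., 186.]), 0.64)] [(array([357., 205.]), 0.76)]
    [0.685 0.007 0.156] 0.0169
pointer [(array([284., 187.]), 0.95)] [(array([356., 207.]), 0.79), (array([370., 267.]), 0.45)]
    [0.682 0.009 0.147] 0.0168
mark_tip [(array([272., 111.]), 0.5)] [(array([412., 218.]), 0.56), (array([296., 237.]), 0.39)]
    [ 0.683 -0.21   0.248] 0.0047
lip_under [(array([288., 188.]), 0.91)] [(array([359., 207.]), 0.91)]
    [0.676 0.007 0.15 ] 0.0282
lip_top [(array([285., 184.]), 0.71)] [(array([357., 206.]), 0.88)]
    [0.677 0.002 0.158] 0.0176
pane [(array([285., 187.]), 0.6)] [(array([357., 205.]), 0.91)]
    [0.679 0.009 0.155] 0.0205
tub [(array([321., 230.]), 0.75)] [(array([297., 236.]), 0.62)]
    [0.563 0.138 0.011] 0.0047
oiler [(array([293., 159.]), 0.6), (array([285., 188.]), 0.2)] []
tin [(array([320., 145.]), 0.69)] [(array([362., 296.]), 0.65)]
    [ 0.53  -0.183  0.016] 0.0047
carton [(array([286.,  85.]), 0.61)] [(array([390., 384.]), 0.68), (array([458., 334.]), 0.62)]
    [ 0.535 -0.435 -0.079] 0.108
reel [(array([339., 324.]), 0.77), (array([273., 111.]), 0.44)] [(array([234., 194.]), 0.8), (array([355., 208.]), 0.55)]
    [0.54  0.459 0.014] 0.0067
(array([0.6312387 , 0.53363481, 1.54784435]), array([-0.05069725, -0.30977252, -0.94945815])) 455.76783892510485
(array([-0.22792   , -0.77179396,  1.18835824]), array([ 0.53757264,  0.54292904, -0.64516952])) 503.3652603745248
[[-3.77763468e-05 -4.25760204e-01 -9.04836033e-01]
 [ 6.84578568e-06 -9.04836034e-01  4.25760204e-01]
 [-9.99999999e-01  9.88935159e-06  3.70960630e-05]] [0.26606144 0.56552505 0.24153072] 1.2 [-0.13513912  0.29706344  0.08092596]
```

View pics/scene.png

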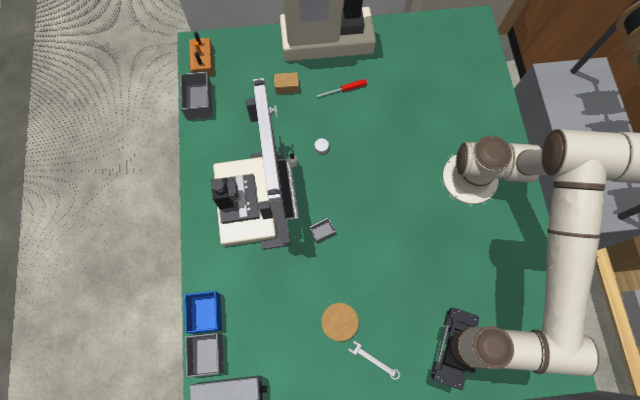

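View pics/side.png

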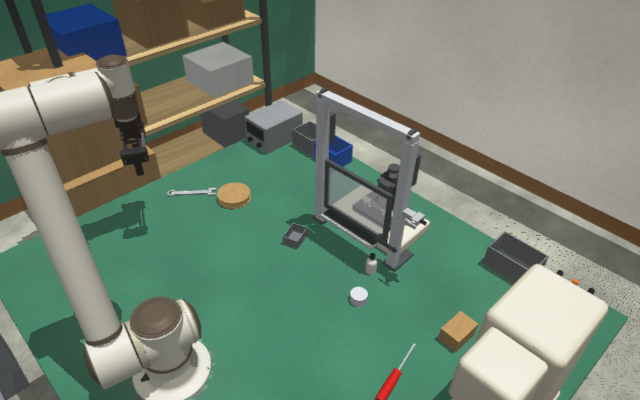

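The station faces the robot, slightly yawed. In the side view the guard is around (360,205) and the mark is near (410,218). The tub is at (295,236), the oiler at (371,264). I'll look at enlarged crops.

```bash
python3 - <<'E'
from h import *
s=viewer.capture("scene");d=viewer.capture("side")
a=cv2.resize(s["image"][70:260,230:340],None,fx=3.15,fy=3.15,interpolation=cv2.INTER_CUBIC)
save(d,"d1.png",(305,85,435,285),3) if 0 else save(d,"d1.png",(300,150,450,280),5)
save(s,"s1.png",(230,75,330,265),3.1)
m=spotter.silhouettes("lip_edge",d)
E
```

```text
(no output)
```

View pics/d1.png

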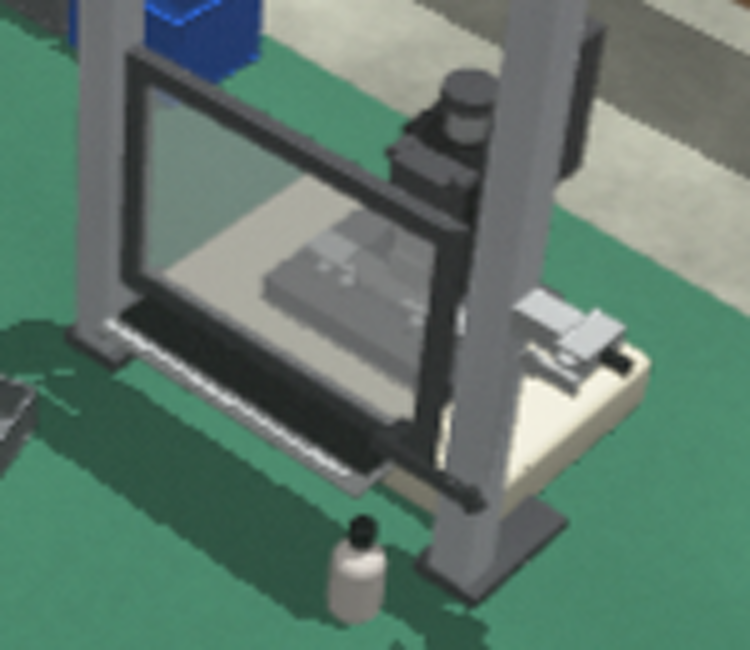

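View pics/s1.png

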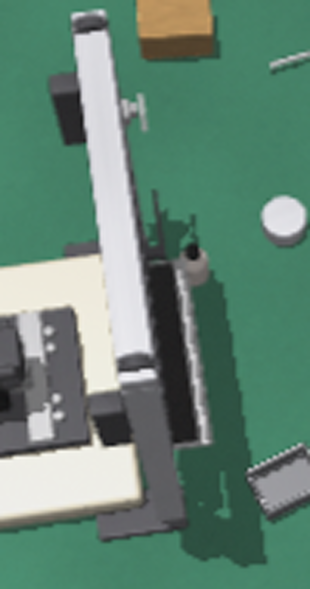

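The crops show these pixel positions:

| Point | Side (col, row) | Scene (col, row) |
|---|---|---|
| Lip front edge, left end | (321.4,214.4) | (297.7,216.9) |
| Lip front edge, right end | (371.6,248.6) | (287.4,159.5) |
| Pointer tip | (396,250) | (280,136.3) |
| Mark clamp | (415-425,218) | (273-276,111) |

The oiler is close to the right end of the lip. Triangulating these points next.

```bash
python3 - <<'E'
from h import *
s=viewer.capture("scene");d=viewer.capture("side")
for n,a,b in [("L",(297.7,216.9),(321.4,214.4)),("R",(287.4,159.5),(371.6,248.6)),("ptr",(280,136.3),(396,250)),("mark",(275,111),(420,217)),
 ("oiler",(292,158),(371,266)),("tub",(321,230),(296,237)),("tin",(321,145),(359,297))]:
    X,g=tri(s,a,d,b);print(n,X.round(4),round(g,4))
w=viewer.capture("wrist");print({k:w[k] for k in w if k!="image"})
E
```

```text
L [0.6386 0.1037 0.0847] 0.006
R [ 0.6518 -0.1092  0.0757] 0.0029
ptr [ 0.6699 -0.1839  0.1125] 0.0041
mark [ 0.6854 -0.2178  0.2511] 0.0189
oiler [ 0.6333 -0.1316  0.0296] 0.0003
tub [0.5604 0.1392 0.0087] 0.0032
tin [ 0.524 -0.18   0.015] 0.0027
{'fx': 309.70691628693146, 'fy': 309.70691628693146, 'cx': 313.19809616978375, 'cy': 203.23815904680666, 'mount': array([[-5.17180571e-04, -2.58767113e-01,  9.65939601e-01,
        -1.43976859e-01],
       [ 9.99999864e-01, -7.03226539e-05,  5.16578169e-04,
        -5.18901791e-04],
       [-6.57460053e-05,  9.65939737e-01,  2.58767114e-01,
        -7.15723029e-02],
       [ 0.00000000e+00,  0.00000000e+00,  0.00000000e+00,
         1.00000000e+00]]), 'shot': 7}
```

```bash
cat >> h.py <<'E'
from scipy.spatial.transform import Rotation as Ro
I=np.array([.998,.062,0]);I/=np.linalg.norm(I)
def rot(tilt):
    c,s=np.cos(np.radians(tilt)),np.sin(np.radians(tilt))
    x=c*I-s*np.array([0,0,1]);z=-s*I-c*np.array([0,0,1]);return np.c_[x,np.cross(z,x),z]
def goal(P,tilt):
    st=r.sense();R=np.array(st["ee_rot"]);d=R.T@(np.array(P)-st["tcp_pos"])/.75
    a=Ro.from_matrix(R.T@rot(tilt)).as_rotvec()/np.pi
    print("t",round(st["time_s"],2),"tcp",np.round(st["tcp_pos"],4),"F",np.round(st["wrist_force"],1),"x",R[:,0].round(3),"grip",st["gripper_width"])
    print("t",d.round(4),"a",a.round(4),"J",np.round(st["joints"]))
E
python3 -c "
from h import *
goal((.5,-.02,.22),20)"
```

```text
t 1.5 tcp [0.2661 0.5655 0.2415] F [ 0.1 -0.9 -0.2] x [-0. -0. -1.] grip 1.0044970350945954
t [ 0.0287  0.5736 -0.6146] a [-0.1392  0.3803 -0.0975] J [ 80.  22.   0.   0. -68. -15.]
```

Request:
play_rows:
  commands:
    - {"fingers": 1,"tx": 0.029,"ty": 0.574,"tz": -0.615,"ax": -0.139,"ay": 0.38,"az": -0.0975}
    - {"fingers": 1,"tx": 0.029,"ty": 0.574,"tz": -0.615,"ax": -0.139,"ay": 0.38,"az": -0.0975}
    - {"fingers": 1,"tx": 0.029,"ty": 0.574,"tz": -0.615,"ax": -0.139,"ay": 0.38,"az": -0.0975}
    - {"fingers": 1,"tx": 0.029,"ty": 0.574,"tz": -0.615,"ax": -0.139,"ay": 0.38,"az": -0.0975}
    - {"fingers": 1,"tx": 0.029,"ty": 0.574,"tz": -0.615,"ax": -0.139,"ay": 0.38,"az": -0.0975}

```text
time_s: 1.92
tcp_pos: [0.3408, 0.3783, 0.2351]
ee_rot: [[0.537, -0.208, -0.818], [-0.046, -0.975, 0.217], [-0.842, -0.079, -0.533]]
wrist_force: [2.4, -0.5, 1.0]
gripper_width: 0.709
```

```bash
python3 -c "
from h import *
goal((.5,-.02,.22),20)"
```

```text
t 1.92 tcp [0.3408 0.3783 0.2351] F [ 2.4 -0.5  1. ] x [ 0.537 -0.046 -0.842] grip 0.708564249628337
t [ 0.1554  0.4753 -0.2782] a [-0.075   0.2045 -0.0526] J [ 79.   6. -44.  47. -47. -37.]
```

Request:
play_rows:
  commands:
    - {"fingers": 1,"tx": 0.155,"ty": 0.475,"tz": -0.278,"ax": -0.075,"ay": 0.2045,"az": -0.0525}
    - {"fingers": 1,"tx": 0.155,"ty": 0.475,"tz": -0.278,"ax": -0.075,"ay": 0.2045,"az": -0.0525}
    - {"fingers": 1,"tx": 0.155,"ty": 0.475,"tz": -0.278,"ax": -0.075,"ay": 0.2045,"az": -0.0525}
    - {"fingers": 1,"tx": 0.155,"ty": 0.475,"tz": -0.278,"ax": -0.075,"ay": 0.2045,"az": -0.0525}
    - {"fingers": 1,"tx": 0.155,"ty": 0.475,"tz": -0.278,"ax": -0.075,"ay": 0.2045,"az": -0.0525}

```text
time_s: 2.33
tcp_pos: [0.4144, 0.2857, 0.2543]
ee_rot: [[0.791, -0.079, -0.607], [-0.026, -0.995, 0.096], [-0.612, -0.06, -0.789]]
wrist_force: [1.6, 0.3, 0.3]
gripper_width: 0.326
```

```bash
python3 -c "
from h import *
goal((.5,-.02,.22),20)"
```

```text
t 2.33 tcp [0.4144 0.2857 0.2543] F [1.6 0.3 0.3] x [ 0.791 -0.026 -0.612] grip 0.32590173760853786
t [ 0.1287  0.3993 -0.0725] a [-0.0387  0.0973 -0.0302] J [ 53.   1. -61.  99. -41. -58.]
```

The arm is drifting into the wrong wrist branch: j3 and j4 are near their limits. I'll fit a quick kinematic model to pick a good route.

```bash
cat > kin.py <<'E'
from h import *
import itertools,json
from scipy.optimize import least_squares
def Rr(ax,a): return Ro.from_rotvec(np.radians(a)*np.array(ax,float)).as_matrix()
X,Y,Z=np.eye(3)
S=(1,-1,1,-1,1)
def fk(q,p,S=None,off=0):
    h,a0,L1,a,L2,d=p
    A=Rr(Z,q[0]);x=A@np.array([a0,0,h])
    A=A@Rr(Y,q[1]);x=x+A@np.array([0,0,L1])
    A=A@Rr(Y,S[0]*q[2]);x=x+A@np.array([L2,0,a])
    A=A@Rr(X,S[1]*q[3])@Rr(Y,S[2]*q[4]);x=x+A@np.array([d,0,0])
    A=A@Rr(X,S[3]*q[5]+off);return x,A
E
python3 - <<'E'
from kin import *
st=r.sense()
D=[([79.618,22.042,.453,0,-68.411,-14.817],[.26606,.56553,.24153],np.array([[0,-.42576,-.904836],[0,-.904836,.42576],[-1,0,0]])),
   (list(st["joints"]),st["tcp_pos"],np.array(st["ee_rot"]))]
P0=(.3,0,.3,0,.3,.2);best=[]
for S in itertools.product((1,-1),repeat=4):
  for off in (0,90,-90,180):
    e=sum(np.linalg.norm(fk(q,P0,S,off)[1]-R) for q,p,R in D);best.append((e,S,off))
best.sort();print(best[:3]);_,S,off=best[0]
f=lambda p:np.concatenate([fk(q,p,S,off)[0]-x for q,x,R in D]+[1e-3*(p-np.array([.35,0,.4,.05,.35,.25]))])
s=least_squares(f,[.35,0,.4,.05,.35,.25]);print(s.x.round(4),f(s.x)[:6].round(4))
print(np.round(st["joints"],2).tolist(),np.round(st["tcp_pos"],4).tolist())
E
```

```text
[(np.float64(5.393432479294606e-06), (-1, -1, -1, -1), -90), (np.float64(2.0496346052616032), (-1, -1, -1, 1), 0), (np.float64(2.491219190638403), (1, -1, -1, -1), -90)]
[ 0.2639  0.2663  0.3508 -0.017   0.2285  0.2477] [-0.1572  0.0288  0.      0.     -0.     -0.    ]
[53.2, 0.68, -60.79, 99.28, -41.08, -57.82] [0.4144, 0.2857, 0.2543]
```

```bash
cat > kin.py <<'E'
from h import *
from scipy.optimize import least_squares
def Rr(ax,a): return Ro.from_rotvec(np.radians(a)*np.array(ax,float)).as_matrix()
X,Y,Z=np.eye(3)
LO=np.array([-179.8,-69.3,-61.3,-181.2,-171.1,-177.4]);HI=np.array([179.8,118.1,80.6,117.6,-9.2,177.4])
def fk(q,p):
    h,a0,L1,a,L2,d,b=p
    A=Rr(Z,q[0]);x=A@np.array([a0,b,h])
    A=A@Rr(Y,q[1]);x=x+A@np.array([0,0,L1])
    A=A@Rr(Y,-q[2]);x=x+A@np.array([L2,0,a])
    A=A@Rr(X,-q[3])@Rr(Y,-q[4]);x=x+A@np.array([d,0,0])
    return x,A@Rr(X,-q[5]-90)
D=[([79.618,22.042,.453,0,-68.411,-14.817],[.26606,.56553,.24153],1),
 ([79,6,-44,47,-47,-37],[.3408,.3783,.2351],.1),
   ([53.2, 0.68, -60.79, 99.28, -41.08, -57.82], [0.4144, 0.2857, 0.2543],1)]
p0=np.array([.35,0,.4,0,.4,.25,-.16])
f=lambda p:np.concatenate([w*(fk(q,p)[0]-x) for q,x,w in D]+[1e-3*(p-p0)*np.array([1,5,1,5,1,1,1])])
P=least_squares(f,p0).x
E
python3 - <<'E'
from kin import *
print(P.round(4),f(P)[:9].round(4))
rng=np.random.default_rng(0)
def ik(x,tilt,n=60):
    out=[]
    for k in range(n):
        q0=LO+(HI-LO)*rng.random(6)
        g=lambda q:np.r_[(fk(q,P)[0]-x)*5,(fk(q,P)[1]-rot(tilt)).ravel()]
        s=least_squares(g,q0,bounds=(LO,HI),max_nfev=80)
        if s.cost<1e-6 and not any(np.abs(s.x-o).max()<3 for o in out): out.append(s.x)
    return out
for x,t in [((.66,-.01,.065),20),((.66,-.01,.065),5),((.66,-.01,.21),20),((.5,-.02,.15),20)]:
    print(x,t,[o.round().tolist() for o in ik(np.array(x),t)])
E
```

```text
[ 0.0219  0.4736  0.2776 -0.0224  0.0371  0.0034 -0.1596] [-0.0002 -0.0002 -0.0001 -0.0085  0.0091  0.0017  0.0006 -0.0011 -0.0001]
(0.66, -0.01, 0.065) 20 []
(0.66, -0.01, 0.065) 5 []
(0.66, -0.01, 0.21) 20 []
(0.5, -0.02, 0.15) 20 []
```

```bash
cat >> h.py <<'E'
import json
def log():
    st=r.sense();open("log","a").write(json.dumps([np.array(st["joints"]).tolist(),np.array(st["tcp_pos"]).tolist()])+"\n")
E
python3 -c "
from h import *
log();goal((.45,-.05,.28),90)"
```

```text
t 2.33 tcp [0.4144 0.2857 0.2543] F [1.6 0.3 0.3] x [ 0.791 -0.026 -0.612] grip 0.32590173760853786
t [ 0.0281  0.4395 -0.0989] a [-0.0506 -0.2908 -0.0026] J [ 53.   1. -61.  99. -41. -58.]
```

Request:
play_rows:
  commands:
    - {"fingers": 1,"tx": 0.028,"ty": 0.44,"tz": -0.099,"ax": -0.05,"ay": -0.29,"az": 0}
    - {"fingers": 1,"tx": 0.028,"ty": 0.44,"tz": -0.099,"ax": -0.05,"ay": -0.29,"az": 0}
    - {"fingers": 1,"tx": 0.028,"ty": 0.44,"tz": -0.099,"ax": -0.05,"ay": -0.29,"az": 0}

```text
time_s: 2.58
tcp_pos: [0.4278, 0.2076, 0.2622]
ee_rot: [[0.637, -0.074, -0.767], [-0.034, -0.997, 0.068], [-0.77, -0.017, -0.638]]
wrist_force: [1.3, -0.6, 0.2]
gripper_width: 0.099
```

```bash
python3 -c "
from h import *
log();goal((.45,-.05,.28),90)"
```

```text
t 2.58 tcp [0.4278 0.2076 0.2622] F [ 1.3 -0.6  0.2] x [ 0.637 -0.034 -0.77 ] grip 0.09877511999210487
t [ 0.0122  0.3398 -0.0611] a [-0.0434 -0.2202 -0.0098] J [ 51.  -6. -58.  71. -33. -26.]
```

Request:
play_rows:
  commands:
    - {"fingers": 1,"tx": 0.012,"ty": 0.34,"tz": -0.061,"ax": -0.043,"ay": -0.22,"az": -0.01}
    - {"fingers": 1,"tx": 0.012,"ty": 0.34,"tz": -0.061,"ax": -0.043,"ay": -0.22,"az": -0.01}
    - {"fingers": 1,"tx": 0.012,"ty": 0.34,"tz": -0.061,"ax": -0.043,"ay": -0.22,"az": -0.01}
    - {"fingers": 1,"tx": 0.012,"ty": 0.34,"tz": -0.061,"ax": -0.043,"ay": -0.22,"az": -0.01}
    - {"fingers": 1,"tx": 0.012,"ty": 0.34,"tz": -0.061,"ax": -0.043,"ay": -0.22,"az": -0.01}

```text
time_s: 3.0
tcp_pos: [0.4476, 0.0973, 0.2751]
ee_rot: [[0.404, -0.044, -0.914], [-0.048, -0.998, 0.027], [-0.914, 0.033, -0.405]]
wrist_force: [0.8, -1.0, 1.1]
gripper_width: 0.004
```

```bash
python3 -c "
from h import *
log();goal((.45,-.05,.28),90)"
```

```text
t 3.0 tcp [0.4476 0.0973 0.2751] F [ 0.8 -1.   1.1] x [ 0.404 -0.048 -0.914] grip 0.0038326157673774655
t [ 0.0048  0.1962 -0.0108] a [-0.031  -0.1321 -0.0175] J [ 42.  -7. -42.  27. -42.  27.]
```

Now fit with the extra wrist offset.

```bash
cat > kin.py <<'E'
from h import *
from scipy.optimize import least_squares
def Rr(ax,a): return Ro.from_rotvec(np.radians(a)*np.array(ax,float)).as_matrix()
X,Y,Z=np.eye(3)
LO=np.array([-179.8,-69.3,-61.3,-181.2,-171.1,-177.4]);HI=np.array([179.8,118.1,80.6,117.6,-9.2,177.4])
def fk(q,p):
    h,a0,L1,a,L2,d,b,e=p
    A=Rr(Z,q[0]);x=A@np.array([a0,b,h])
    A=A@Rr(Y,q[1]);x=x+A@np.array([0,0,L1])
    A=A@Rr(Y,-q[2]);x=x+A@np.array([L2,0,a])
    A=A@Rr(X,-q[3]);x=x+A@np.array([0,e,0]);A=A@Rr(Y,-q[4]);x=x+A@np.array([d,0,0])
    return x,A@Rr(X,-q[5]-90)
D=[([79.618,22.042,.453,0,-68.411,-14.817],[.26606,.56553,.24153])]+[json.loads(l) for l in open("log")]
p0=np.array([.3,0,.4,0,.4,.3,-.08,-.08])
f=lambda p:np.concatenate([fk(q,p)[0]-np.array(x) for q,x in D]+[1e-3*(p-p0)*np.array([1,5,1,5,1,1,1,1])])
P=least_squares(f,p0).x
rng=np.random.default_rng(0)
def ik(x,R,n=40,q0s=None):
    out=[]
    for k in range(n):
        q0=LO+(HI-LO)*rng.random(6) if q0s is None else q0s
        g=lambda q:np.r_[(fk(q,P)[0]-x)*5,(fk(q,P)[1]-R).ravel()]
        s=least_squares(g,q0,bounds=(LO,HI),max_nfev=80)
        if s.cost<1e-6 and not any(np.abs(s.x-o).max()<3 for o in out): out.append(s.x)
    return out
E
python3 - <<'E'
from kin import *
print(P.round(4),f(P).round(4))
for x,t in [((.66,-.01,.065),20),((.66,-.01,.065),8),((.66,-.01,.21),20),((.52,-.02,.15),20)]:
    print(x,t,[o.round().tolist() for o in ik(np.array(x),rot(t))])
E
```

```text
[ 0.1606 -0.      0.5649 -0.      0.4218  0.2875  0.     -0.1598] [ 0.     -0.      0.     -0.      0.      0.      0.     -0.     -0.
  0.     -0.     -0.     -0.0001 -0.      0.0002 -0.      0.     -0.
  0.0001 -0.0001]
(0.66, -0.01, 0.065) 20 [[-25.0, 40.0, -39.0, -149.0, -60.0, -96.0]]
(0.66, -0.01, 0.065) 8 [[-26.0, 50.0, -41.0, -151.0, -82.0, -90.0]]
(0.66, -0.01, 0.21) 20 [[-21.0, 18.0, -30.0, -136.0, -35.0, -119.0]]
(0.52, -0.02, 0.15) 20 [[-35.0, 22.0, -51.0, -136.0, -57.0, -102.0]]
```

```bash
cat > path.py <<'E'
from kin import *
def wr(q):
    h,a0,L1,a,L2,d,b,e=P
    A=Rr(Z,q[0]);x=np.array([0,0,h]);A=A@Rr(Y,q[1]);x=x+A@[0,0,L1];A=A@Rr(Y,-q[2]);x=x+A@[L2,0,0]
    w1=x;A=A@Rr(X,-q[3]);return w1,x+A@[0,e,0]
q1=ik(np.array([.52,-.02,.17]),rot(20))[0]
N=28
E
python3 - <<'E'
from path import *
q0=np.array(r.sense()["joints"]);print(q1.round(1))
pr=None
for k in range(0,N+1,2):
    q=q0+(q1-q0)*k/N;x,A=fk(q,P);w=wr(q)
    print(k,x.round(3),A[:,0].round(2),w[0].round(2),w[1].round(2), None if pr is None else (round(np.degrees(Ro.from_matrix(pr[1].T@A).magnitude())/2,1),round(np.linalg.norm(x-pr[0])*500,1)));pr=(x,A)
for t,z in ((20,.065),(20,.21),(12,.065)):
    q=ik(np.array([.66,-.011,z]),rot(t))[0];print(t,z,[v.round(3) for v in wr(q)])
E
```

```text
[ -34.1   16.9  -49.3 -133.4  -52.2 -108.2]
0 [0.448 0.097 0.275] [ 0.4  -0.05 -0.91] [0.2  0.19 0.48] [0.33 0.11 0.54] None
2 [0.416 0.054 0.224] [ 0.26 -0.04 -0.96] [0.23 0.17 0.47] [0.34 0.06 0.5 ] (np.float64(12.2), np.float64(37.1))
4 [0.376 0.025 0.18 ] [ 0.13  0.02 -0.99] [0.25 0.15 0.45] [0.34 0.02 0.46] (np.float64(12.3), np.float64(33.2))
6 [0.332 0.013 0.143] [ 0.03  0.11 -0.99] [0.27 0.13 0.44] [ 0.32 -0.02  0.43] (np.float64(12.4), np.float64(28.9))
8 [0.292 0.017 0.115] [-0.04  0.22 -0.97] [0.28 0.11 0.43] [ 0.3  -0.05  0.4 ] (np.float64(12.4), np.float64(24.5))
10 [0.26  0.033 0.097] [-0.06  0.35 -0.93] [0.3  0.08 0.42] [ 0.28 -0.07  0.36] (np.float64(12.4), np.float64(20.4))
12 [0.241 0.059 0.086] [-0.03  0.48 -0.88] [0.31 0.05 0.41] [ 0.25 -0.08  0.34] (np.float64(12.4), np.float64(17.0))
14 [0.237 0.089 0.084] [ 0.05  0.59 -0.81] [0.32 0.02 0.4 ] [ 0.22 -0.08  0.32] (np.float64(12.4), np.float64(15.2))
16 [0.251 0.118 0.088] [ 0.16  0.66 -0.73] [ 0.32 -0.01  0.38] [ 0.2  -0.07  0.3 ] (np.float64(12.4), np.float64(15.8))
18 [0.28  0.138 0.098] [ 0.31  0.69 -0.65] [ 0
[... 200 characters left out ...]
375 0.135 0.128] [ 0.64  0.59 -0.49] [ 0.31 -0.1   0.35] [ 0.19 -0.03  0.27] (np.float64(12.2), np.float64(27.5))
24 [0.429 0.104 0.144] [ 0.78  0.46 -0.43] [ 0.3  -0.13  0.34] [ 0.21 -0.03  0.27] (np.float64(12.1), np.float64(32.3))
26 [0.48  0.052 0.158] [ 0.88  0.27 -0.38] [ 0.29 -0.16  0.33] [ 0.23 -0.03  0.27] (np.float64(12.0), np.float64(37.1))
28 [ 0.52 -0.02  0.17] [ 0.94  0.06 -0.34] [ 0.28 -0.19  0.32] [ 0.25 -0.04  0.27] (np.float64(11.9), np.float64(41.6))
20 0.065 [array([ 0.406, -0.186,  0.179]), array([ 0.39 , -0.028,  0.163])]
20 0.21 [array([ 0.426, -0.165,  0.382]), array([ 0.39 , -0.028,  0.308])]
12 0.065 [array([ 0.39 , -0.188,  0.129]), array([ 0.379, -0.028,  0.125])]
```

```bash
cat >> path.py <<'E'
from scipy.interpolate import PchipInterpolator
def rel(A,B):
    d=A[1].T@(B[0]-A[0])/.75;a=Ro.from_matrix(A[1].T@B[1]).as_rotvec()/np.pi
    return np.r_[d,a].round(4)
E
python3 - <<'E'
from path import *
q0=np.array(r.sense()["joints"])
via=np.array([8,-5,-22,-55,-55,-40.])
c=PchipInterpolator([0,.5,1],np.array([q0,via,q1]))
# choose waypoints spaced <=30deg / <=170mm
ks=[0];u=np.linspace(0,1,401);F=[fk(c(v),P) for v in u]
for i in range(401):
    a=F[ks[-1]];b=F[i]
    if np.degrees(Ro.from_matrix(a[1].T@b[1]).magnitude())>31 or np.linalg.norm(a[0]-b[0])>.18 or np.abs(c(u[i])-c(u[ks[-1]])).max()>42: ks.append(i-1)
ks.append(400)
Q=[c(u[k]) for k in ks];json.dump([q.tolist() for q in Q],open("Q.json","w"))
print("minz",min(f[0][2] for f in F),"maxx",max(f[0][0] for f in F))
for i,k in enumerate(ks):
    print(i,Q[i].round().tolist(),F[k][0].round(3),F[k][1][:,0].round(2),[v.round(2) for v in wr(Q[i])])
    if i: print("    ",rel(F[ks[i-1]],F[k]).tolist())
E
```

```text
minz 0.16999999999975418 maxx 0.5320908563267597
0 [42.0, -7.0, -42.0, 27.0, -42.0, 27.0] [0.448 0.097 0.275] [ 0.4  -0.05 -0.91] [array([0.2 , 0.19, 0.48]), array([0.33, 0.11, 0.54])]
1 [37.0, -7.0, -35.0, 12.0, -46.0, 15.0] [0.442 0.081 0.279] [ 0.32  0.05 -0.95] [array([0.24, 0.18, 0.52]), array([0.35, 0.07, 0.55])]
     [-0.0068, 0.0218, 0.0035, 0.1654, -0.0367, -0.0217]
2 [31.0, -7.0, -30.0, -3.0, -49.0, 3.0] [0.427 0.082 0.276] [ 0.25  0.19 -0.95] [array([0.28, 0.17, 0.56]), array([0.36, 0.03, 0.55])]
     [-0.0018, 0.0097, 0.0181, 0.1604, -0.0498, -0.0162]
3 [24.0, -6.0, -26.0, -19.0, -52.0, -10.0] [0.411 0.1   0.273] [ 0.2   0.37 -0.91] [array([0.31, 0.14, 0.58]), array([ 0.35, -0.01,  0.53])]
     [0.0029, 0.0067, 0.0313, 0.1608, -0.0611, -0.0069]
4 [17.0, -6.0, -23.0, -35.0, -54.0, -24.0] [0.404 0.128 0.278] [ 0.21  0.55 -0.81] [array([0.33, 0.1 , 0.6 ]), array([ 0.34, -0.03,  0.51])]
     [0.0062, 0.0072, 0.0377, 0.1551, -0.0658, 0.004]
5 [10.0, -5.0, -22.0, -51.0, -55.0, -37.0] [0.412 0.156 0.293] [ 0.29  0.7  -0.66] [array([0.35, 0.06, 0.6 ]), array([ 0.33, -0.04,  0.48]
[... 763 characters left out ...]
, array([ 0.28, -0.05,  0.33])]
     [-0.0051, -0.0219, 0.0717, 0.1557, -0.053, 0.042]
10 [-26.0, 12.0, -41.0, -120.0, -53.0, -96.0] [0.532 0.049 0.229] [ 0.92  0.32 -0.23] [array([ 0.33, -0.16,  0.38]), array([ 0.27, -0.04,  0.29])]
     [-0.0141, 0.0012, 0.0908, 0.1503, -0.0518, 0.0513]
11 [-33.0, 16.0, -48.0, -132.0, -52.0, -107.0] [ 0.523 -0.012  0.178] [ 0.94  0.09 -0.32] [array([ 0.28, -0.19,  0.32]), array([ 0.25, -0.04,  0.27])]
     [-0.0207, 0.0325, 0.0991, 0.1479, -0.0489, 0.0631]
12 [-34.0, 17.0, -49.0, -133.0, -52.0, -108.0] [ 0.52 -0.02  0.17] [ 0.94  0.06 -0.34] [array([ 0.28, -0.19,  0.32]), array([ 0.25, -0.04,  0.27])]
     [-0.0016, 0.0097, 0.0118, 0.0199, -0.0062, 0.0094]
```

Request:
play_rows:
  commands:
    - {"fingers": 1,"tx": -0.007,"ty": 0.022,"tz": 0.0035,"ax": 0.165,"ay": -0.037,"az": -0.022}
    - {"fingers": 1,"tx": -0.007,"ty": 0.022,"tz": 0.0035,"ax": 0.165,"ay": -0.037,"az": -0.022}
    - {"fingers": 1,"tx": -0.007,"ty": 0.022,"tz": 0.0035,"ax": 0.165,"ay": -0.037,"az": -0.022}
    - {"fingers": 1,"tx": -0.007,"ty": 0.022,"tz": 0.0035,"ax": 0.165,"ay": -0.037,"az": -0.022}
    - {"fingers": 1,"tx": -0.007,"ty": 0.022,"tz": 0.0035,"ax": 0.165,"ay": -0.037,"az": -0.022}

```text
time_s: 3.42
tcp_pos: [0.4433, 0.0815, 0.2797]
ee_rot: [[0.322, -0.484, -0.814], [0.049, -0.85, 0.524], [-0.946, -0.209, -0.25]]
wrist_force: [-0.0, -0.5, 0.6]
gripper_width: 0.006
```

Request:
play_rows:
  commands:
    - {"fingers": 1,"tx": -0.002,"ty": 0.01,"tz": 0.018,"ax": 0.16,"ay": -0.05,"az": -0.016}
    - {"fingers": 1,"tx": -0.002,"ty": 0.01,"tz": 0.018,"ax": 0.16,"ay": -0.05,"az": -0.016}
    - {"fingers": 1,"tx": -0.002,"ty": 0.01,"tz": 0.018,"ax": 0.16,"ay": -0.05,"az": -0.016}
    - {"fingers": 1,"tx": -0.002,"ty": 0.01,"tz": 0.018,"ax": 0.16,"ay": -0.05,"az": -0.016}
    - {"fingers": 1,"tx": -0.002,"ty": 0.01,"tz": 0.018,"ax": 0.16,"ay": -0.05,"az": -0.016}

```text
time_s: 3.83
tcp_pos: [0.4281, 0.0819, 0.2758]
ee_rot: [[0.246, -0.813, -0.527], [0.193, -0.492, 0.849], [-0.95, -0.311, 0.036]]
wrist_force: [0.7, 0.1, -0.2]
gripper_width: 0.005
```

Request:
play_rows:
  commands:
    - {"fingers": 1,"tx": 0.003,"ty": 0.007,"tz": 0.031,"ax": 0.161,"ay": -0.061,"az": -0.007}
    - {"fingers": 1,"tx": 0.003,"ty": 0.007,"tz": 0.031,"ax": 0.161,"ay": -0.061,"az": -0.007}
    - {"fingers": 1,"tx": 0.003,"ty": 0.007,"tz": 0.031,"ax": 0.161,"ay": -0.061,"az": -0.007}
    - {"fingers": 1,"tx": 0.003,"ty": 0.007,"tz": 0.031,"ax": 0.161,"ay": -0.061,"az": -0.007}
    - {"fingers": 1,"tx": 0.003,"ty": 0.007,"tz": 0.031,"ax": 0.161,"ay": -0.061,"az": -0.007}

```text
time_s: 4.25
tcp_pos: [0.4117, 0.0992, 0.2722]
ee_rot: [[0.203, -0.973, -0.109], [0.373, -0.026, 0.928], [-0.905, -0.229, 0.357]]
wrist_force: [0.4, 0.2, -0.1]
gripper_width: 0.006
```

```bash
cat >> path.py <<'E'
def nxt(i):
    st=r.sense();Q=json.load(open("Q.json"));A=(np.array(st["tcp_pos"]),np.array(st["ee_rot"]))
    print(st["time_s"],A[0].round(3),np.round(st["joints"]).tolist(),"plan",np.round(Q[i-1]).tolist());print(rel(A,fk(Q[i],P)).tolist())
E
python3 -c "
from path import *
nxt(4)"
```

```text
4.25 [0.412 0.099 0.272] [24.0, -6.0, -26.0, -19.0, -52.0, -11.0] plan [24.0, -6.0, -26.0, -19.0, -52.0, -10.0]
[0.0056, 0.0074, 0.039, 0.1545, -0.0661, 0.0045]
```

Tracking is excellent, so I'll continue along the planned waypoints.

Request:
play_rows:
  commands:
    - {"fingers": 1,"tx": 0.006,"ty": 0.007,"tz": 0.038,"ax": 0.155,"ay": -0.066,"az": 0.004}
    - {"fingers": 1,"tx": 0.006,"ty": 0.007,"tz": 0.038,"ax": 0.155,"ay": -0.066,"az": 0.004}
    - {"fingers": 1,"tx": 0.006,"ty": 0.007,"tz": 0.038,"ax": 0.155,"ay": -0.066,"az": 0.004}
    - {"fingers": 1,"tx": 0.006,"ty": 0.007,"tz": 0.038,"ax": 0.155,"ay": -0.066,"az": 0.004}
    - {"fingers": 1,"tx": 0.006,"ty": 0.007,"tz": 0.038,"ax": 0.155,"ay": -0.066,"az": 0.004}

```text
time_s: 4.67
tcp_pos: [0.404, 0.1269, 0.2765]
ee_rot: [[0.212, -0.923, 0.32], [0.551, 0.384, 0.741], [-0.807, 0.019, 0.591]]
wrist_force: [-0.0, 0.5, 0.7]
gripper_width: 0.008
```

Request:
play_rows:
  commands:
    - {"fingers": 1,"tx": 0.0065,"ty": 0.005,"tz": 0.043,"ax": 0.156,"ay": -0.07,"az": 0.014}
    - {"fingers": 1,"tx": 0.0065,"ty": 0.005,"tz": 0.043,"ax": 0.156,"ay": -0.07,"az": 0.014}
    - {"fingers": 1,"tx": 0.0065,"ty": 0.005,"tz": 0.043,"ax": 0.156,"ay": -0.07,"az": 0.014}
    - {"fingers": 1,"tx": 0.0065,"ty": 0.005,"tz": 0.043,"ax": 0.156,"ay": -0.07,"az": 0.014}
    - {"fingers": 1,"tx": 0.0065,"ty": 0.005,"tz": 0.043,"ax": 0.156,"ay": -0.07,"az": 0.014}

```text
time_s: 5.08
tcp_pos: [0.4114, 0.155, 0.2913]
ee_rot: [[0.287, -0.686, 0.668], [0.697, 0.628, 0.346], [-0.658, 0.366, 0.658]]
wrist_force: [0.4, -0.5, -0.0]
gripper_width: 0.002
```

Request:
play_rows:
  commands:
    - {"fingers": 1,"tx": 0.009,"ty": 0.0005,"tz": 0.041,"ax": 0.154,"ay": -0.067,"az": 0.024}
    - {"fingers": 1,"tx": 0.009,"ty": 0.0005,"tz": 0.041,"ax": 0.154,"ay": -0.067,"az": 0.024}
    - {"fingers": 1,"tx": 0.009,"ty": 0.0005,"tz": 0.041,"ax": 0.154,"ay": -0.067,"az": 0.024}
    - {"fingers": 1,"tx": 0.009,"ty": 0.0005,"tz": 0.041,"ax": 0.154,"ay": -0.067,"az": 0.024}
    - {"fingers": 1,"tx": 0.009,"ty": 0.0005,"tz": 0.041,"ax": 0.154,"ay": -0.067,"az": 0.024}

```text
time_s: 5.5
tcp_pos: [0.4334, 0.1707, 0.307]
ee_rot: [[0.41, -0.338, 0.847], [0.769, 0.627, -0.122], [-0.49, 0.702, 0.517]]
wrist_force: [-0.2, -0.1, 0.4]
gripper_width: 0.005
```

Request:
play_rows:
  commands:
    - {"fingers": 1,"tx": 0.0125,"ty": -0.015,"tz": 0.034,"ax": 0.157,"ay": -0.056,"az": 0.031}
    - {"fingers": 1,"tx": 0.0125,"ty": -0.015,"tz": 0.034,"ax": 0.157,"ay": -0.056,"az": 0.031}
    - {"fingers": 1,"tx": 0.0125,"ty": -0.015,"tz": 0.034,"ax": 0.157,"ay": -0.056,"az": 0.031}
    - {"fingers": 1,"tx": 0.0125,"ty": -0.015,"tz": 0.034,"ax": 0.157,"ay": -0.056,"az": 0.031}
    - {"fingers": 1,"tx": 0.0125,"ty": -0.015,"tz": 0.034,"ax": 0.157,"ay": -0.056,"az": 0.031}

```text
time_s: 5.92
tcp_pos: [0.4625, 0.1681, 0.3078]
ee_rot: [[0.546, 0.04, 0.837], [0.763, 0.39, -0.516], [-0.346, 0.92, 0.183]]
wrist_force: [-0.2, -0.7, 0.5]
gripper_width: 0.008
```

```bash
python3 -c "
from path import *
nxt(8)"
```

```text
5.9167 [0.463 0.168 0.308] [-5.0, -1.0, -25.0, -82.0, -55.0, -63.0] plan [-5.0, -1.0, -25.0, -82.0, -55.0, -63.0]
[0.0053, -0.0246, 0.0476, 0.158, -0.053, 0.0364]
```

Request:
play_rows:
  commands:
    - {"fingers": 1,"tx": 0.0055,"ty": -0.026,"tz": 0.0475,"ax": 0.158,"ay": -0.053,"az": 0.036}
    - {"fingers": 1,"tx": 0.0055,"ty": -0.026,"tz": 0.0475,"ax": 0.158,"ay": -0.053,"az": 0.036}
    - {"fingers": 1,"tx": 0.0055,"ty": -0.026,"tz": 0.0475,"ax": 0.158,"ay": -0.053,"az": 0.036}
    - {"fingers": 1,"tx": 0.0055,"ty": -0.026,"tz": 0.0475,"ax": 0.158,"ay": -0.053,"az": 0.036}
    - {"fingers": 1,"tx": 0.0055,"ty": -0.026,"tz": 0.0475,"ax": 0.158,"ay": -0.053,"az": 0.036}

```text
time_s: 6.33
tcp_pos: [0.494, 0.1456, 0.2952]
ee_rot: [[0.693, 0.341, 0.634], [0.678, -0.012, -0.735], [-0.243, 0.94, -0.24]]
wrist_force: [-0.1, -0.6, -0.5]
gripper_width: 0.008
```

Request:
play_rows:
  commands:
    - {"fingers": 1,"tx": -0.005,"ty": -0.022,"tz": 0.072,"ax": 0.156,"ay": -0.053,"az": 0.042}
    - {"fingers": 1,"tx": -0.005,"ty": -0.022,"tz": 0.072,"ax": 0.156,"ay": -0.053,"az": 0.042}
    - {"fingers": 1,"tx": -0.005,"ty": -0.022,"tz": 0.072,"ax": 0.156,"ay": -0.053,"az": 0.042}
    - {"fingers": 1,"tx": -0.005,"ty": -0.022,"tz": 0.072,"ax": 0.156,"ay": -0.053,"az": 0.042}
    - {"fingers": 1,"tx": -0.005,"ty": -0.022,"tz": 0.072,"ax": 0.156,"ay": -0.053,"az": 0.042}

```text
time_s: 6.75
tcp_pos: [0.5202, 0.104, 0.2683]
ee_rot: [[0.828, 0.472, 0.301], [0.523, -0.458, -0.719], [-0.202, 0.753, -0.626]]
wrist_force: [-1.0, 0.3, -0.5]
gripper_width: 0.004
```

Request:
play_rows:
  commands:
    - {"fingers": 1,"tx": -0.014,"ty": 0.001,"tz": 0.091,"ax": 0.15,"ay": -0.052,"az": 0.051}
    - {"fingers": 1,"tx": -0.014,"ty": 0.001,"tz": 0.091,"ax": 0.15,"ay": -0.052,"az": 0.051}
    - {"fingers": 1,"tx": -0.014,"ty": 0.001,"tz": 0.091,"ax": 0.15,"ay": -0.052,"az": 0.051}
    - {"fingers": 1,"tx": -0.014,"ty": 0.001,"tz": 0.091,"ax": 0.15,"ay": -0.052,"az": 0.051}
    - {"fingers": 1,"tx": -0.014,"ty": 0.001,"tz": 0.091,"ax": 0.15,"ay": -0.052,"az": 0.051}

```text
time_s: 7.17
tcp_pos: [0.5327, 0.0493, 0.2288]
ee_rot: [[0.92, 0.389, -0.052], [0.318, -0.816, -0.483], [-0.23, 0.427, -0.874]]
wrist_force: [-0.3, 0.6, -0.0]
gripper_width: 0.009
```

```bash
python3 -c "
from path import *
nxt(11)
goal((.52,-.015,.17),20)"
```

```text
7.1667 [0.533 0.049 0.229] [-26.0, 12.0, -41.0, -120.0, -53.0, -96.0] plan [-26.0, 12.0, -41.0, -120.0, -53.0, -96.0]
[-0.022, 0.0325, 0.0997, 0.1487, -0.049, 0.0636]
t 7.17 tcp [0.5327 0.0493 0.2288] F [-0.3  0.6 -0. ] x [ 0.92   0.318 -0.23 ] grip 0.00857099839325822
t [-0.0248  0.0299  0.1107] a [ 0.1685 -0.0554  0.0731] J [ -26.   12.  -41. -120.  -53.  -96.]
```

Request:
play_rows:
  commands:
    - {"fingers": 1,"tx": -0.025,"ty": 0.03,"tz": 0.111,"ax": 0.1685,"ay": -0.055,"az": 0.073}
    - {"fingers": 1,"tx": -0.025,"ty": 0.03,"tz": 0.111,"ax": 0.1685,"ay": -0.055,"az": 0.073}
    - {"fingers": 1,"tx": -0.025,"ty": 0.03,"tz": 0.111,"ax": 0.1685,"ay": -0.055,"az": 0.073}
    - {"fingers": 1,"tx": -0.025,"ty": 0.03,"tz": 0.111,"ax": 0.1685,"ay": -0.055,"az": 0.073}
    - {"fingers": 1,"tx": -0.025,"ty": 0.03,"tz": 0.111,"ax": 0.1685,"ay": -0.055,"az": 0.073}

```text
time_s: 7.58
tcp_pos: [0.5206, -0.0162, 0.1684]
ee_rot: [[0.937, 0.061, -0.343], [0.058, -0.998, -0.018], [-0.344, -0.003, -0.939]]
wrist_force: [0.5, -0.4, 0.7]
gripper_width: 0.004
```

```bash
python3 -c "
from h import *
st=r.sense();w=viewer.capture('wrist');save(w,'w1.png',None,1.25)
json.dump([np.array(st['tcp_pos']).tolist(),np.array(st['ee_rot']).tolist()],open('w1.json','w'))
goal((.555,-.01,.062),20)"
```

```text
t 7.63 tcp [ 0.5204 -0.0152  0.1704] F [-0.2  1.8  1.6] x [ 0.938  0.057 -0.341] grip 0.008304779933377101
t [ 0.0929 -0.0037  0.12  ] a [-0.0012 -0.0003 -0.0003] J [ -33.   17.  -50. -134.  -52. -108.]
```

View pics/w1.png

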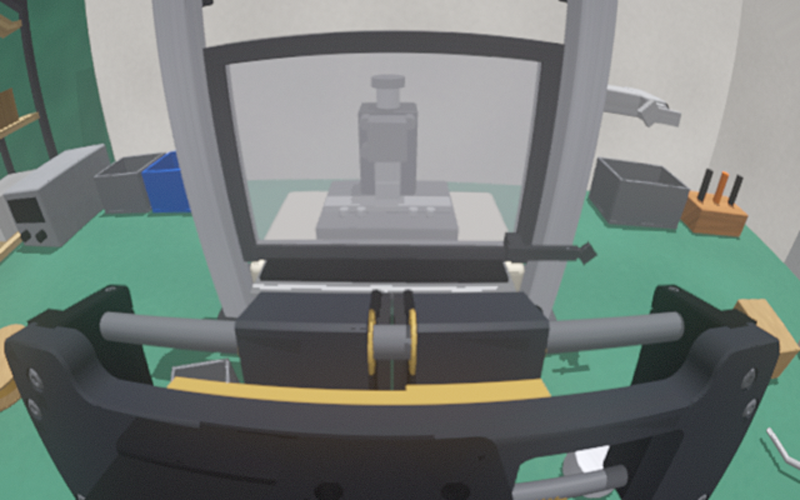

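The wrist view (at 1.25×) shows the lip's front edge from (253,288) to (525,290). The pointer tip is at about (597,254), and the mark plate is at about (640–680, 95–125) with its tip near (641,107). Next I'll triangulate these and check how close the tub and oiler are.

```bash
cat >> h.py <<'E'
def wray(w,uv,p,R):
    d=np.array([uv[0]-w["cx"],uv[1]-w["cy"]]);rr=np.hypot(*d);th=rr/w["fx"]
    c=np.r_[np.sin(th)*d/rr,np.cos(th)];M=np.array(w["mount"])
    return np.array(p)+np.array(R)@M[:3,3],np.array(R)@M[:3,:3]@c
def trir(rs):
    A=np.zeros((3,3));b=np.zeros(3)
    for o,d in rs: Pm=np.eye(3)-np.outer(d,d);A+=Pm;b+=Pm@o
    X=np.linalg.solve(A,b);return X,[round(np.linalg.norm((np.eye(3)-np.outer(d,d))@(X-o))*1e3,1) for o,d in rs]
E
python3 - <<'E'
from h import *
s=viewer.capture("scene");d=viewer.capture("side");st=r.sense();w=viewer.capture("wrist")
save(d,"d2.png",(385,190,445,270),7)
p,R=st["tcp_pos"],st["ee_rot"]
W=lambda u:wray(w,(u[0]/1.25,u[1]/1.25),p,R)
for n,a,b,c in [("L",(297.7,216.9),(321.4,214.4),(253,288)),("R",(287.4,159.5),(371.6,248.6),(525,290)),("ptr",(280,136.3),(396,250),(597,254)),("mark",(272.5,111),(412,219),(641,107))]:
    for k in ([0,1,2],[0,2],[1,2]):
        X,g=trir([[ray(s,a),ray(d,b),W(c)][i] for i in k]);print(n,k,X.round(4),g)
for n,u,z in [("tub far-inner",(326.8,218),.035),("tub left",(310.6,229.8),.035),("oil",(298,158.5),.04),("oil cap",(292,156),.07)]:
    o,v=ray(s,u);print(n,(o+v*(z-o[2])/v[2]).round(4))
for n in ("lip_edge","pointer","mark_tip"):
    print(n,[(np.round(q["uv"],1),round(q["score"],2)) for q in spotter.find_in(n,w)[:2]])
E
```

```text
L [0, 1, 2] [0.6382 0.105  0.0871] [np.float64(5.4), np.float64(7.0), np.float64(2.9)]
L [0, 2] [0.6349 0.1076 0.0902] [np.float64(1.8), np.float64(1.8)]
L [1, 2] [0.6611 0.1191 0.0661] [np.float64(2.8), np.float64(2.8)]
R [0, 1, 2] [ 0.6507 -0.1121  0.0835] [np.float64(7.7), np.float64(2.8), np.float64(7.3)]
R [0, 2] [ 0.6492 -0.1091  0.0887] [np.float64(7.0), np.float64(7.0)]
R [1, 2] [ 0.6475 -0.1165  0.0891] [np.float64(2.9), np.float64(2.9)]
ptr [0, 1, 2] [ 0.6702 -0.1835  0.1141] [np.float64(4.6), np.float64(3.9), np.float64(1.6)]
ptr [0, 2] [ 0.6664 -0.1792  0.1182] [np.float64(1.0), np.float64(1.0)]
ptr [1, 2] [ 0.6745 -0.1854  0.1126] [np.float64(0.4), np.float64(0.4)]
mark [0, 1, 2] [ 0.687  -0.2058  0.2437] [np.float64(7.2), np.float64(5.8), np.float64(7.5)]
mark [0, 2] [ 0.6823 -0.2001  0.2465] [np.float64(5.8), np.float64(5.8)]
mark [1, 2] [ 0.6972 -0.2057  0.2398] [np.float64(2.8), np.float64(2.8)]
tub far-inner [0.5344 0.1076 0.035 ]
tub left [0.5944 0.1434 0.035 ]
oil [ 0.6118 -0.1226  0.04  ]
oil cap [ 0.6323 -0.1213  0.07  ]
lip_edge [(array([308.5, 126.4]), 0.79)]
pointer [(array([311.1, 125.6]), 0.74), (array([  5. , 304.1]), 0.65)]
mark_tip [(array([514.1,  90.5]), 0.78)]
```

View pics/d2.png

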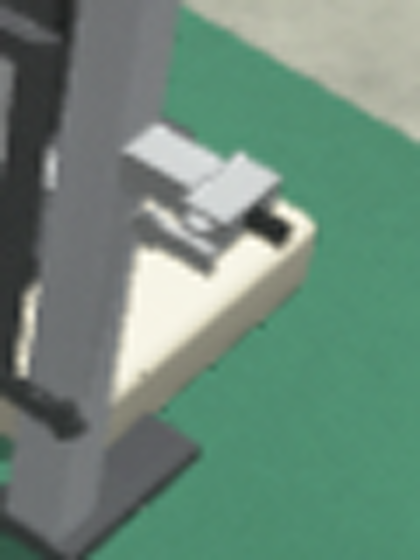

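Underside is at about z 0.083 and the mark at about 0.242. The tub starts at y = 0.107 and the oiler's inner edge is near −0.107, so I'll enter at y ≈ −0.004.

```bash
python3 -c "
from h import *
goal((.55,-.004,.052),20)"
```

```text
t 7.93 tcp [ 0.5208 -0.0157  0.1703] F [-0.2 -0.3  0.1] x [ 0.939  0.059 -0.339] grip 0.002194733826247524
t [ 0.0909 -0.0133  0.1349] a [ 0.0006 -0.001   0.0004] J [ -34.   17.  -50. -134.  -53. -107.]
```

Request:
play_rows:
  commands:
    - {"fingers": 1,"tx": 0.02,"ty": -0.003,"tz": 0.03}
    - {"fingers": 1,"tx": 0.05,"ty": -0.005,"tz": 0.07}
    - {"fingers": 1,"tx": 0.075,"ty": -0.005,"tz": 0.11}
    - {"fingers": 1,"tx": 0.091,"ty": -0.005,"tz": 0.135}
    - {"fingers": 1,"tx": 0.091,"ty": -0.005,"tz": 0.135}

```text
$.commands[0]: bad value
```

```bash
python3 -c "
from h import *
st=r.sense();w=viewer.capture('wrist');save(w,'w2.png',(140,100,500,320),2)
goal((.655,-.004,.052),20)"
```

```text
t 7.98 tcp [ 0.5207 -0.0158  0.1701] F [ 0.3 -0.1  0.3] x [ 0.939  0.059 -0.34 ] grip 0.005028644566338274
t [ 0.2225 -0.0046  0.0872] a [ 0.0002 -0.0008  0.0002] J [ -34.   17.  -50. -134.  -53. -107.]
```

View pics/w2.png

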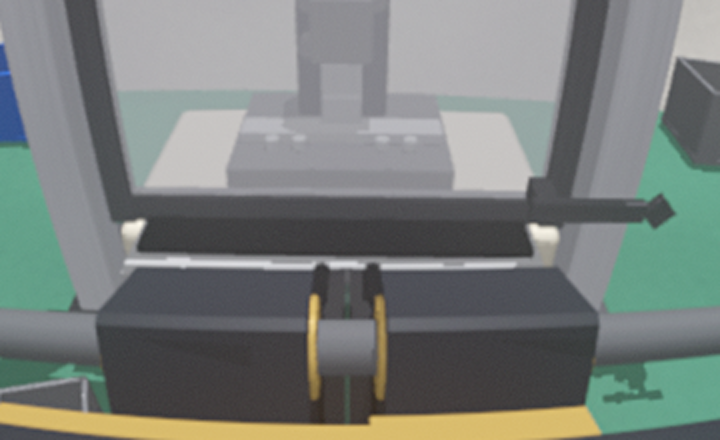

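The call was refused because every row needs all the keys, so the arm hasn't moved. I'll send it again.

Request:
play_rows:
  commands:
    - {"fingers": 1,"tx": 0.02,"ty": -0.003,"tz": 0.03,"ax": 0,"ay": 0,"az": 0}
    - {"fingers": 1,"tx": 0.05,"ty": -0.005,"tz": 0.07,"ax": 0,"ay": 0,"az": 0}
    - {"fingers": 1,"tx": 0.075,"ty": -0.005,"tz": 0.11,"ax": 0,"ay": 0,"az": 0}
    - {"fingers": 1,"tx": 0.091,"ty": -0.005,"tz": 0.135,"ax": 0,"ay": 0,"az": 0}
    - {"fingers": 1,"tx": 0.091,"ty": -0.005,"tz": 0.135,"ax": 0,"ay": 0,"az": 0}

```text
time_s: 8.4
tcp_pos: [0.5497, -0.0101, 0.0428]
ee_rot: [[0.934, 0.061, -0.352], [0.06, -0.998, -0.013], [-0.352, -0.009, -0.936]]
wrist_force: [0.1, 0.4, -0.7]
gripper_width: 0.007
```

```bash
python3 -c "
from h import *
goal((.655,-.004,.052),20)
d=viewer.capture('side');save(d,'d3.png',(270,130,430,280),5)
"
```

```text
t 8.4 tcp [ 0.5497 -0.0101  0.0428] F [ 0.1  0.4 -0.7] x [ 0.934  0.06  -0.352] grip 0.006978513139749063
t [ 0.1273  0.0004 -0.0609] a [-0.0029  0.0034  0.0006] J [ -33.   47.  -53. -145.  -78.  -84.]
```

View pics/d3.png

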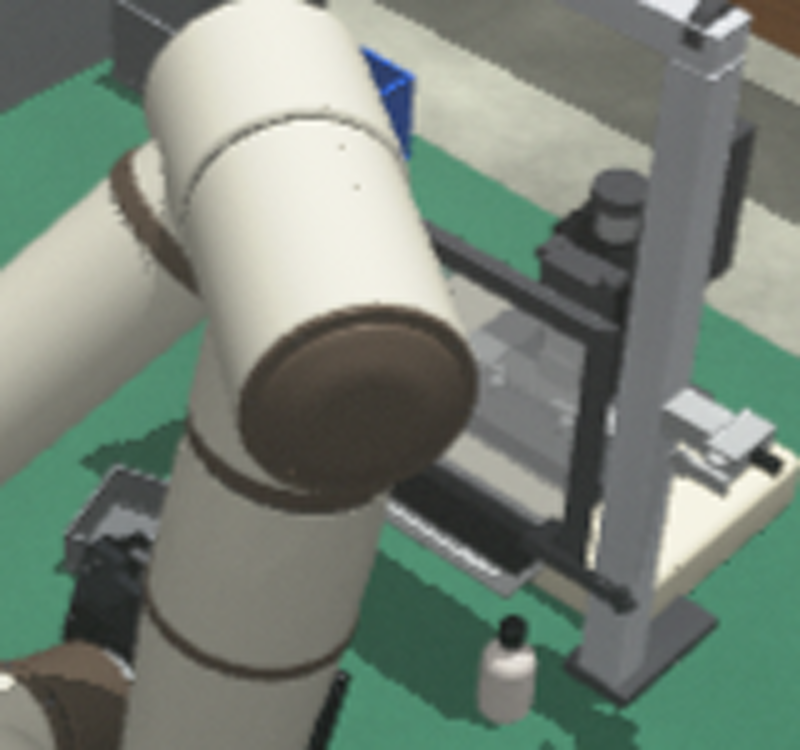

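The arm hides the fingers in the side view, but the wrist force is near zero. I'll slide in level.

Request:
play_rows:
  commands:
    - {"fingers": 1,"tx": 0.025,"ty": 0,"tz": -0.014,"ax": 0,"ay": 0.003,"az": 0}
    - {"fingers": 1,"tx": 0.055,"ty": 0,"tz": -0.025,"ax": 0,"ay": 0.003,"az": 0}
    - {"fingers": 1,"tx": 0.085,"ty": 0,"tz": -0.038,"ax": 0,"ay": 0.003,"az": 0}
    - {"fingers": 1,"tx": 0.115,"ty": 0,"tz": -0.05,"ax": 0,"ay": 0.003,"az": 0}
    - {"fingers": 1,"tx": 0.127,"ty": 0,"tz": -0.056,"ax": 0,"ay": 0.003,"az": 0}

```text
time_s: 8.87
tcp_pos: [0.6551, -0.0034, 0.0631]
ee_rot: [[0.943, 0.063, -0.326], [0.058, -0.998, -0.023], [-0.327, 0.002, -0.945]]
wrist_force: [-5.5, -1.1, -4.2]
gripper_width: 0.007
```

```bash
python3 -c "
from h import *
goal((.655,-.004,.05),20)
st=r.sense();w=viewer.capture('wrist');save(w,'w3.png',None,1.25)
goal((.655,-.004,.07),20)
"
```

```text
t 8.87 tcp [ 0.6551 -0.0034  0.0631] F [-5.5 -1.1 -4.2] x [ 0.943  0.058 -0.327] grip 0.0065184685316344556
t [0.0056 0.0008 0.0166] a [ 0.0007 -0.005  -0.0001] J [ -24.   41.  -40. -150.  -63.  -94.]
t 8.92 tcp [ 0.6553 -0.0032  0.0631] F [ 1.4 -0.5 -1.1] x [ 0.943  0.059 -0.326] grip 0.004734387710164343
t [-0.0034  0.001  -0.0086] a [ 0.0008 -0.0053  0.    ] J [ -24.   41.  -40. -150.  -63.  -94.]
```

View pics/w3.png

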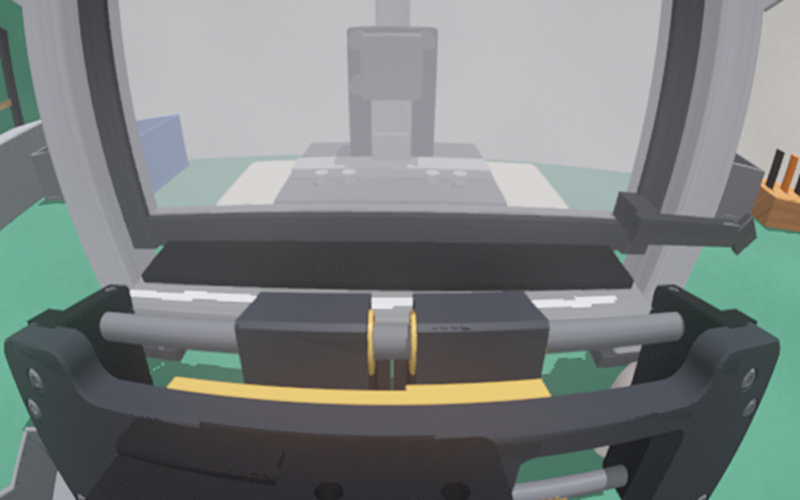

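The fingers are now beneath the lip: in the picture the lip at (391,300) covers the fingertips, and the force is about zero. Next I'll lift straight up in stages.

Request:
play_rows:
  commands:
    - {"fingers": 1,"tx": -0.004,"ty": 0,"tz": -0.012,"ax": 0,"ay": -0.003,"az": 0}
    - {"fingers": 1,"tx": -0.009,"ty": 0,"tz": -0.026,"ax": 0,"ay": -0.003,"az": 0}
    - {"fingers": 1,"tx": -0.014,"ty": 0,"tz": -0.042,"ax": 0,"ay": -0.003,"az": 0}
    - {"fingers": 1,"tx": -0.02,"ty": 0,"tz": -0.058,"ax": 0,"ay": -0.003,"az": 0}
    - {"fingers": 1,"tx": -0.026,"ty": 0,"tz": -0.075,"ax": 0,"ay": -0.003,"az": 0}

```text
time_s: 9.33
tcp_pos: [0.6506, -0.0033, 0.1174]
ee_rot: [[0.936, 0.061, -0.346], [0.058, -0.998, -0.02], [-0.347, -0.002, -0.938]]
wrist_force: [1.4, -0.3, -7.0]
gripper_width: 0.002
```

```bash
python3 -c "
from h import *
goal((.655,-.004,.165),20)
"
```

```text
t 9.33 tcp [ 0.6506 -0.0033  0.1174] F [ 1.4 -0.3 -7. ] x [ 0.936  0.058 -0.347] grip 0.0015928591795168721
t [-0.0166  0.0012 -0.0615] a [-0.0005  0.0016  0.    ] J [ -24.   31.  -39. -147.  -52. -102.]
```

The force is 7 N downward, so the fingers are pushing the lip. I'll continue, slowing towards the end.

Request:
play_rows:
  commands:
    - {"fingers": 1,"tx": -0.004,"ty": 0,"tz": -0.017,"ax": 0,"ay": 0,"az": 0}
    - {"fingers": 1,"tx": -0.008,"ty": 0,"tz": -0.032,"ax": 0,"ay": 0,"az": 0}
    - {"fingers": 1,"tx": -0.012,"ty": 0,"tz": -0.046,"ax": 0,"ay": 0,"az": 0}
    - {"fingers": 1,"tx": -0.015,"ty": 0,"tz": -0.056,"ax": 0,"ay": 0,"az": 0}
    - {"fingers": 1,"tx": -0.017,"ty": 0,"tz": -0.061,"ax": 0,"ay": 0,"az": 0}

```text
time_s: 9.75
tcp_pos: [0.652, -0.0029, 0.1641]
ee_rot: [[0.936, 0.062, -0.347], [0.058, -0.998, -0.021], [-0.348, -0.0, -0.937]]
wrist_force: [-6.5, -0.9, -3.9]
gripper_width: 0.004
```

```bash
python3 -c "
from h import *
goal((.655,-.004,.165),20)
st=r.sense();w=viewer.capture('wrist');save(w,'w4.png',(440,60,640,210),4)
d=viewer.capture('side');save(d,'d4.png',(330,110,440,240),4.6)
im=[cv2.resize(cv2.imread('pics/'+n),(400,500)) for n in ()]
a=cv2.imread('pics/w4.png');b=cv2.imread('pics/d4.png');b=cv2.resize(b,(int(b.shape[1]*1),b.shape[0]))
c=np.zeros((600,800,3),np.uint8);a=cv2.resize(w['image'][60:260,510:640,::-1],None,fx=3,fy=3,interpolation=cv2.INTER_CUBIC);c[:600,:390]=a
b=cv2.resize(d['image'][110:240,340:440,::-1],None,fx=4,fy=4,interpolation=cv2.INTER_CUBIC);c[:520,400:]=b;cv2.imwrite('pics/c4.png',c)
goal((.655,-.004,.165),20)
"
```

```text
t 9.75 tcp [ 0.652  -0.0029  0.1641] F [-6.5 -0.9 -3.9] x [ 0.936  0.058 -0.348] grip 0.004381436514518139
t [ 0.0032  0.0018 -0.0024] a [-0.0001  0.0021  0.0001] J [ -22.   24.  -36. -143.  -43. -109.]
t 9.85 tcp [ 0.6528 -0.0028  0.1651] F [-4.4  0.2 -3. ] x [ 0.937  0.059 -0.345] grip 0.009262296015310239
t [ 0.0027  0.0018 -0.0009] a [0.     0.0011 0.0001] J [ -22.   24.  -35. -143.  -44. -109.]
```

View pics/c4.png

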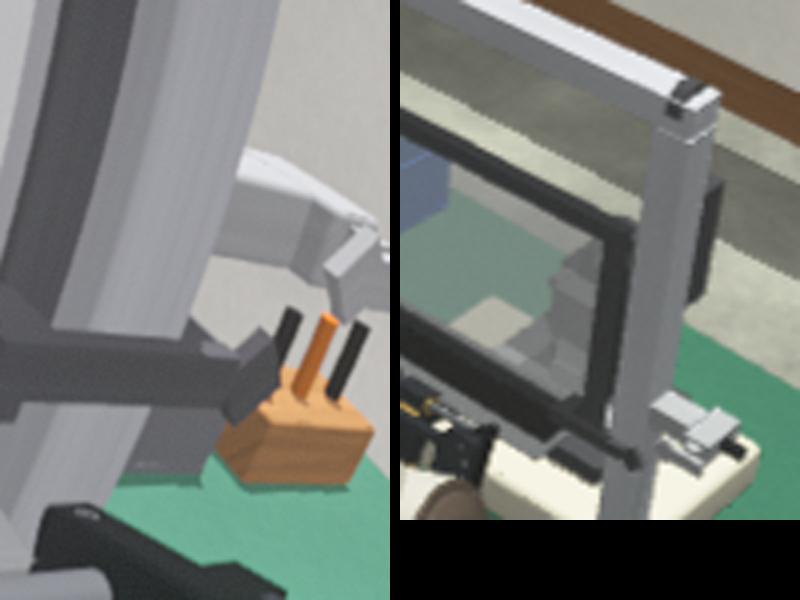

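Wrist pixels: pointer tip at about (603.3,184) and mark tip at about (617.7,150). Side pixels: pointer at about (400,225), mark at about (413,222). Triangulating both with the same cameras.

```bash
python3 - <<'E'
from h import *
st=r.sense();w=viewer.capture("wrist");d=viewer.capture("side")
p,R=st["tcp_pos"],st["ee_rot"]
for n,a,b in (("ptr",(603.3,184),(400,225)),("mark",(617.7,150),(413,221.5))):
    X,g=trir([wray(w,a,p,R),ray(d,b)]);print(n,X.round(4),g)
    o,v=wray(w,a,p,R)
    for s in (.66,.67,.68,.69): print("  plane",s,(o+v*((s-o@I)/(v@I))).round(4))
for c,nm in ((w,"w"),(d,"d")):
  for n in ("pointer","mark_tip"): print(nm,n,[(np.round(q["uv"],1),round(q["score"],2)) for q in spotter.find_in(n,c)[:2]])
E
```

```text
ptr [ 0.6731 -0.186   0.2142] [np.float64(0.5), np.float64(0.5)]
  plane 0.66 [ 0.6728 -0.1861  0.2138]
  plane 0.67 [ 0.6838 -0.2011  0.2081]
  plane 0.68 [ 0.6947 -0.2161  0.2023]
  plane 0.69 [ 0.7057 -0.2312  0.1965]
mark [ 0.6931 -0.2133  0.2327] [np.float64(1.1), np.float64(1.1)]
  plane 0.66 [ 0.6729 -0.1868  0.2384]
  plane 0.67 [ 0.6838 -0.2018  0.2348]
  plane 0.68 [ 0.6948 -0.2169  0.2311]
  plane 0.69 [ 0.7057 -0.232   0.2274]
w pointer [(array([318.3, 118.7]), 0.84)]
w mark_tip [(array([614.2, 138.3]), 0.58)]
d pointer [(array([359.6, 181.7]), 0.58)]
d mark_tip [(array([413.2, 216.4]), 0.74), (array([394. , 381.5]), 0.41)]
```

The pointer is at z ≈ 0.214 and the mark at about 0.233, ±4 mm. I'll raise it about 12 mm, staying short, then draw out level and compare the tips from their own height.

Request:
play_rows:
  commands:
    - {"fingers": 1,"tx": -0.002,"ty": 0,"tz": -0.004,"ax": 0,"ay": 0,"az": 0}
    - {"fingers": 1,"tx": -0.003,"ty": 0,"tz": -0.009,"ax": 0,"ay": 0,"az": 0}
    - {"fingers": 1,"tx": -0.005,"ty": 0,"tz": -0.013,"ax": 0,"ay": 0,"az": 0}
    - {"fingers": 1,"tx": -0.0055,"ty": 0,"tz": -0.015,"ax": 0,"ay": 0,"az": 0}
    - {"fingers": 1,"tx": -0.0055,"ty": 0,"tz": -0.015,"ax": 0,"ay": 0,"az": 0}

```text
time_s: 10.57
tcp_pos: [0.6561, -0.0033, 0.1773]
ee_rot: [[0.938, 0.062, -0.341], [0.059, -0.998, -0.02], [-0.342, -0.001, -0.94]]
wrist_force: [-5.3, 0.3, -2.9]
gripper_width: 0.005
```

```bash
python3 - <<'E'
from h import *
st=r.sense();z=st["tcp_pos"][2]
goal(np.array(st["tcp_pos"])-.11*I,20)
goal((.52,-.13,.13),20)
E
```

```text
t 10.57 tcp [ 0.6561 -0.0033  0.1773] F [-5.3  0.3 -2.9] x [ 0.938  0.059 -0.342] grip 0.004643104706993417
t [-0.1378  0.      0.0501] a [-0.0004 -0.      0.0001] J [ -22.   23.  -34. -142.  -41. -111.]
t 10.57 tcp [ 0.6561 -0.0033  0.1773] F [-5.3  0.3 -2.9] x [ 0.938  0.059 -0.342] grip 0.004643104706993417
t [-0.1585  0.1575  0.1246] a [-0.0004 -0.      0.0001] J [ -22.   23.  -34. -142.  -41. -111.]
```

Request:
play_rows:
  commands:
    - {"fingers": 1,"tx": -0.01,"ty": 0,"tz": 0.0036,"ax": 0,"ay": 0,"az": 0}
    - {"fingers": 1,"tx": -0.03,"ty": 0,"tz": 0.0109,"ax": 0,"ay": 0,"az": 0}
    - {"fingers": 1,"tx": -0.06,"ty": 0,"tz": 0.0218,"ax": 0,"ay": 0,"az": 0}
    - {"fingers": 1,"tx": -0.1,"ty": 0,"tz": 0.0364,"ax": 0,"ay": 0,"az": 0}
    - {"fingers": 1,"tx": -0.138,"ty": 0,"tz": 0.0502,"ax": 0,"ay": 0,"az": 0}

```text
time_s: 10.98
tcp_pos: [0.5479, -0.0109, 0.1802]
ee_rot: [[0.941, 0.061, -0.333], [0.058, -0.998, -0.02], [-0.333, -0.0, -0.943]]
wrist_force: [0.4, -0.8, 0.3]
gripper_width: 0.007
```

```bash
python3 - <<'E'
from kin import *
for x,t in (((.53,-.13,.125),15),((.53,-.13,.125),10)):
    print([o.round().tolist() for o in ik(np.array(x),rot(t))])
    goal(x,t)
E
```

```text
[[-48.0, 32.0, -43.0, -124.0, -66.0, -103.0]]
t 10.98 tcp [ 0.5479 -0.0109  0.1802] F [ 0.4 -0.8  0.3] x [ 0.941  0.058 -0.333] grip 0.007041669984240465
t [-0.0071  0.1571  0.0805] a [-0.0002  0.0248 -0.0002] J [ -30.   17.  -47. -136.  -49. -109.]
[[-50.0, 37.0, -45.0, -125.0, -75.0, -97.0]]
t 10.98 tcp [ 0.5479 -0.0109  0.1802] F [ 0.4 -0.8  0.3] x [ 0.941  0.058 -0.333] grip 0.007041669984240465
t [-0.0071  0.1571  0.0805] a [-0.0002  0.0526 -0.0002] J [ -30.   17.  -47. -136.  -49. -109.]
```

Request:
play_rows:
  commands:
    - {"fingers": 1,"tx": -0.002,"ty": 0.03,"tz": 0.015,"ax": 0,"ay": 0.02,"az": 0}
    - {"fingers": 1,"tx": -0.004,"ty": 0.07,"tz": 0.035,"ax": 0,"ay": 0.03,"az": 0}
    - {"fingers": 1,"tx": -0.006,"ty": 0.11,"tz": 0.06,"ax": 0,"ay": 0.04,"az": 0}
    - {"fingers": 1,"tx": -0.007,"ty": 0.15,"tz": 0.08,"ax": 0,"ay": 0.05,"az": 0}
    - {"fingers": 1,"tx": -0.007,"ty": 0.157,"tz": 0.08,"ax": 0,"ay": 0.0525,"az": 0}

```text
time_s: 11.4
tcp_pos: [0.5305, -0.1361, 0.12]
ee_rot: [[0.982, 0.054, -0.178], [0.054, -0.999, -0.007], [-0.179, -0.003, -0.984]]
wrist_force: [0.2, -0.5, -0.7]
gripper_width: 0.011
```

Request:
play_rows:
  commands:
    - {"fingers": 1,"tx": 0,"ty": 0,"tz": 0,"ax": 0,"ay": 0,"az": 0}
    - {"fingers": 1,"tx": 0,"ty": 0,"tz": 0,"ax": 0,"ay": 0,"az": 0}

```text
time_s: 11.57
tcp_pos: [0.5298, -0.1304, 0.1236]
ee_rot: [[0.982, 0.059, -0.178], [0.058, -0.998, -0.01], [-0.179, -0.0, -0.984]]
wrist_force: [-0.9, 0.0, 0.4]
gripper_width: 0.006
```

```bash
python3 - <<'E'
from h import *
goal((.53,-.13,.125),10)
st=r.sense();w=viewer.capture("wrist")
np.savez("wA.npz",im=w["image"],p=st["tcp_pos"],R=st["ee_rot"])
print("cam",wray(w,(300,200),st["tcp_pos"],st["ee_rot"])[0],spotter.find_in("mark_tip",w)[:1])
c=(280,0,480,150);save(w,"w5.png",c,4)
E
```

```text
t 11.57 tcp [ 0.5298 -0.1304  0.1236] F [-0.9  0.   0.4] x [ 0.982  0.058 -0.179] grip 0.006459777251071439
t [-0.0001 -0.0005 -0.0019] a [-0.0002  0.0016 -0.0008] J [ -50.   37.  -45. -126.  -75.  -97.]
cam [ 0.40283424 -0.13793339  0.21951635] [{'uv': [404.8, 50.4], 'score': 0.75}]
```

View pics/w5.png

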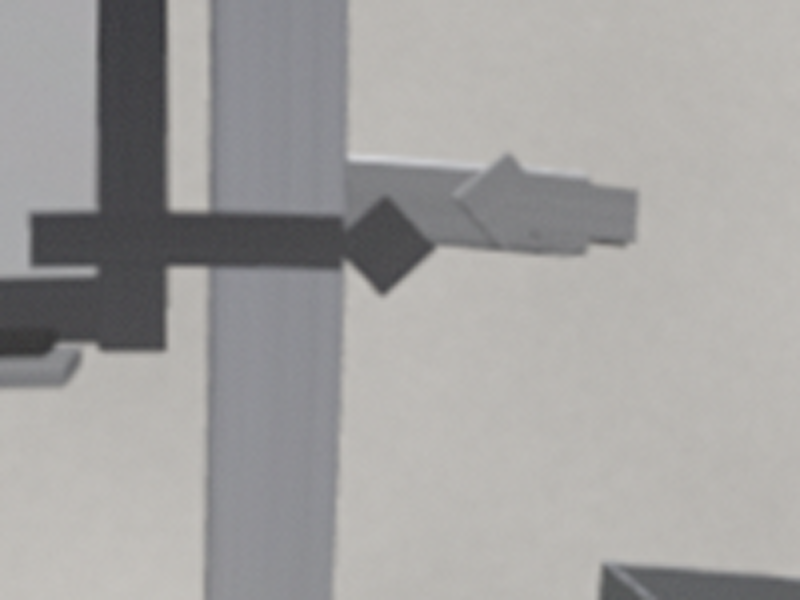

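Very clear view (crop scale 4, offset 280,0). The pointer tip is at (435,246), so (388.75,61.5) in the full picture. The mark tip is at (453,196), so (393.25,49.0).

```bash
python3 - <<'E'
from h import *
w=viewer.capture("wrist");z=np.load("wA.npz")
for n,u in (("ptr",(388.75,61.5)),("mark",(393.25,49.))):
    o,v=wray(w,u,z["p"],z["R"])
    for s in (.655,.66,.67,.68): print(n,s,(o+v*((s-o@I)/(v@I))).round(4))
goal((.545,-.005,.155),20)
E
```

```text
ptr 0.655 [ 0.6678 -0.185   0.2261]
ptr 0.66 [ 0.6728 -0.1859  0.2262]
ptr 0.67 [ 0.683  -0.1877  0.2265]
ptr 0.68 [ 0.6931 -0.1895  0.2267]
mark 0.655 [ 0.668  -0.1886  0.2372]
mark 0.66 [ 0.673  -0.1896  0.2375]
mark 0.67 [ 0.6832 -0.1915  0.2382]
mark 0.68 [ 0.6933 -0.1934  0.2389]
t 11.72 tcp [ 0.5294 -0.1282  0.1242] F [ 0.  -0.  -0.8] x [ 0.982  0.061 -0.179] grip 0.0031121818296988447
t [ 0.0232 -0.1626 -0.046 ] a [ 0.0002 -0.0538  0.0001] J [ -49.   37.  -45. -126.  -75.  -97.]
```

Pointer z ≈ 0.2263 and mark z ≈ 0.2377 (the two wrist views agree), so about 11 mm remain. I'll go back under the lip.

Request:
play_rows:
  commands:
    - {"fingers": 1,"tx": 0.008,"ty": -0.04,"tz": -0.015,"ax": 0,"ay": -0.02,"az": 0}
    - {"fingers": 1,"tx": 0.015,"ty": -0.08,"tz": -0.03,"ax": 0,"ay": -0.03,"az": 0}
    - {"fingers": 1,"tx": 0.02,"ty": -0.12,"tz": -0.04,"ax": 0,"ay": -0.045,"az": 0}
    - {"fingers": 1,"tx": 0.023,"ty": -0.15,"tz": -0.046,"ax": 0,"ay": -0.054,"az": 0}
    - {"fingers": 1,"tx": 0.023,"ty": -0.158,"tz": -0.046,"ax": 0,"ay": -0.054,"az": 0}

```text
time_s: 12.13
tcp_pos: [0.5446, -0.0051, 0.1576]
ee_rot: [[0.939, 0.067, -0.338], [0.062, -0.998, -0.024], [-0.339, 0.002, -0.941]]
wrist_force: [-0.3, 0.2, 0.7]
gripper_width: 0.007
```

Request:
play_rows:
  commands:
    - {"fingers": 1,"tx": 0,"ty": 0,"tz": 0,"ax": 0,"ay": 0,"az": 0}
    - {"fingers": 1,"tx": 0,"ty": 0,"tz": 0,"ax": 0,"ay": 0,"az": 0}

```text
time_s: 12.3
tcp_pos: [0.5448, -0.0087, 0.1541]
ee_rot: [[0.937, 0.063, -0.343], [0.06, -0.998, -0.021], [-0.344, -0.001, -0.939]]
wrist_force: [0.1, -0.8, 0.0]
gripper_width: 0.006
```

```bash
python3 -c "
from h import *
goal((.656,-.0035,.163),20)"
```

```text
t 12.3 tcp [ 0.5448 -0.0087  0.1541] F [ 0.1 -0.8  0. ] x [ 0.937  0.06  -0.344] grip 0.005633745916421112
t [ 0.1353  0.0024 -0.0622] a [-0.0002  0.0006  0.0004] J [ -31.   22.  -49. -139.  -55. -103.]
```

Request:
play_rows:
  commands:
    - {"fingers": 1,"tx": 0.025,"ty": 0,"tz": -0.011,"ax": 0,"ay": 0,"az": 0}
    - {"fingers": 1,"tx": 0.055,"ty": 0.001,"tz": -0.0235,"ax": 0,"ay": 0,"az": 0}
    - {"fingers": 1,"tx": 0.09,"ty": 0.002,"tz": -0.0385,"ax": 0,"ay": 0,"az": 0}
    - {"fingers": 1,"tx": 0.12,"ty": 0.002,"tz": -0.0513,"ax": 0,"ay": 0,"az": 0}
    - {"fingers": 1,"tx": 0.137,"ty": 0.0024,"tz": -0.0585,"ax": 0,"ay": 0,"az": 0}

```text
time_s: 12.72
tcp_pos: [0.6594, -0.0065, 0.1591]
ee_rot: [[0.938, 0.059, -0.343], [0.056, -0.998, -0.019], [-0.343, -0.002, -0.939]]
wrist_force: [0.1, -0.1, 0.3]
gripper_width: 0.005
```

Request:
play_rows:
  commands:
    - {"fingers": 1,"tx": 0,"ty": 0,"tz": 0,"ax": 0,"ay": 0,"az": 0}
    - {"fingers": 1,"tx": 0,"ty": 0,"tz": 0,"ax": 0,"ay": 0,"az": 0}

```text
time_s: 12.88
tcp_pos: [0.6566, -0.0057, 0.1579]
ee_rot: [[0.936, 0.061, -0.346], [0.058, -0.998, -0.019], [-0.346, -0.002, -0.938]]
wrist_force: [0.1, -0.5, -0.5]
gripper_width: 0.006
```

```bash
python3 -c "
from h import *
goal((.656,-.0035,.1885),20)"
```

```text
t 12.88 tcp [ 0.6566 -0.0057  0.1579] F [ 0.1 -0.5 -0.5] x [ 0.936  0.058 -0.346] grip 0.006422222815007447
t [-0.0147 -0.003  -0.0381] a [-0.0008  0.0015 -0.0002] J [ -23.   25.  -35. -144.  -44. -108.]
```

Request:
play_rows:
  commands:
    - {"fingers": 1,"tx": -0.004,"ty": 0,"tz": -0.01,"ax": 0,"ay": 0,"az": 0}
    - {"fingers": 1,"tx": -0.008,"ty": 0,"tz": -0.02,"ax": 0,"ay": 0,"az": 0}
    - {"fingers": 1,"tx": -0.011,"ty": 0,"tz": -0.028,"ax": 0,"ay": 0.001,"az": 0}
    - {"fingers": 1,"tx": -0.013,"ty": 0,"tz": -0.033,"ax": 0,"ay": 0.001,"az": 0}
    - {"fingers": 1,"tx": -0.014,"ty": 0,"tz": -0.036,"ax": 0,"ay": 0.0015,"az": 0}

```text
time_s: 13.3
tcp_pos: [0.6543, -0.0054, 0.1862]
ee_rot: [[0.937, 0.06, -0.345], [0.057, -0.998, -0.019], [-0.346, -0.002, -0.938]]
wrist_force: [-2.5, -2.5, -5.2]
gripper_width: 0.005
```

Request:
play_rows:
  commands:
    - {"fingers": 1,"tx": 0,"ty": 0,"tz": 0,"ax": 0,"ay": 0,"az": 0}
    - {"fingers": 1,"tx": 0,"ty": 0,"tz": 0,"ax": 0,"ay": 0,"az": 0}

```text
time_s: 13.47
tcp_pos: [0.6548, -0.005, 0.1866]
ee_rot: [[0.937, 0.06, -0.343], [0.058, -0.998, -0.019], [-0.344, -0.002, -0.939]]
wrist_force: [-3.4, -1.6, -3.3]
gripper_width: 0.009
```

```bash
python3 -c "
from h import *
goal((.656,-.0035,.1885),20)"
```

```text
t 13.47 tcp [ 0.6548 -0.005   0.1866] F [-3.4 -1.6 -3.3] x [ 0.937  0.058 -0.344] grip 0.008792750699318053
t [ 0.0008 -0.0019 -0.003 ] a [-0.0008  0.0006 -0.0002] J [ -22.   21.  -33. -141.  -39. -113.]
```

Request:
play_rows:
  commands:
    - {"fingers": 1,"tx": 0,"ty": 0,"tz": -0.001,"ax": 0,"ay": 0,"az": 0}
    - {"fingers": 1,"tx": 0,"ty": 0,"tz": -0.002,"ax": 0,"ay": 0,"az": 0}
    - {"fingers": 1,"tx": 0,"ty": 0,"tz": -0.003,"ax": 0,"ay": 0,"az": 0}
    - {"fingers": 1,"tx": 0,"ty": 0,"tz": -0.003,"ax": 0,"ay": 0,"az": 0}
    - {"fingers": 1,"tx": 0,"ty": 0,"tz": -0.003,"ax": 0,"ay": 0,"az": 0}

```text
time_s: 13.88
tcp_pos: [0.6554, -0.0045, 0.1882]
ee_rot: [[0.937, 0.061, -0.344], [0.058, -0.998, -0.019], [-0.345, -0.002, -0.939]]
wrist_force: [-5.5, -1.7, -4.3]
gripper_width: 0.004
```

```bash
python3 -c "
from h import *
goal((.656,-.0035,.1885),20)
st=r.sense();w=viewer.capture('wrist')
goal(np.array(st['tcp_pos'])-.11*I,20)"
```

```text
t 13.88 tcp [ 0.6554 -0.0045  0.1882] F [-5.5 -1.7 -4.3] x [ 0.937  0.058 -0.345] grip 0.0042495259357463976
t [ 0.0007 -0.0013 -0.0007] a [-0.0008  0.001   0.    ] J [ -22.   21.  -33. -140.  -39. -114.]
t 13.93 tcp [ 0.6554 -0.0045  0.1881] F [-4.4 -2.8 -3.7] x [ 0.937  0.058 -0.345] grip 0.0059256691466519585
t [-1.377e-01  1.000e-04  5.050e-02] a [-0.0008  0.001   0.    ] J [ -22.   21.  -33. -140.  -39. -114.]
```

Draw out level, then move to the viewing pose at the tips' height.

Request:
play_rows:
  commands:
    - {"fingers": 1,"tx": -0.01,"ty": 0,"tz": 0.0037,"ax": 0,"ay": 0,"az": 0}
    - {"fingers": 1,"tx": -0.03,"ty": 0,"tz": 0.011,"ax": 0,"ay": 0,"az": 0}
    - {"fingers": 1,"tx": -0.06,"ty": 0,"tz": 0.022,"ax": 0,"ay": 0,"az": 0}
    - {"fingers": 1,"tx": -0.1,"ty": 0,"tz": 0.0367,"ax": 0,"ay": 0,"az": 0}
    - {"fingers": 1,"tx": -0.138,"ty": 0,"tz": 0.0506,"ax": 0,"ay": 0,"az": 0}

```text
time_s: 14.35
tcp_pos: [0.5468, -0.0111, 0.1918]
ee_rot: [[0.94, 0.063, -0.334], [0.06, -0.998, -0.02], [-0.335, -0.001, -0.942]]
wrist_force: [-0.2, -0.1, -0.1]
gripper_width: 0.007
```

```bash
python3 -c "
from h import *
goal((.53,-.13,.13),10)"
```

```text
t 14.35 tcp [ 0.5468 -0.0111  0.1918] F [-0.2 -0.1 -0.1] x [ 0.94   0.06  -0.335] grip 0.007149281290144723
t [-0.0029  0.1569  0.0882] a [-0.0004  0.0531  0.0003] J [ -30.   14.  -45. -134.  -46. -113.]
```

Request:
play_rows:
  commands:
    - {"fingers": 1,"tx": -0.002,"ty": 0.03,"tz": 0.015,"ax": 0,"ay": 0.02,"az": 0}
    - {"fingers": 1,"tx": -0.003,"ty": 0.07,"tz": 0.038,"ax": 0,"ay": 0.03,"az": 0}
    - {"fingers": 1,"tx": -0.003,"ty": 0.11,"tz": 0.065,"ax": 0,"ay": 0.04,"az": 0}
    - {"fingers": 1,"tx": -0.003,"ty": 0.15,"tz": 0.088,"ax": 0,"ay": 0.05,"az": 0}
    - {"fingers": 1,"tx": -0.003,"ty": 0.157,"tz": 0.088,"ax": 0,"ay": 0.053,"az": 0}

```text
time_s: 14.77
tcp_pos: [0.5304, -0.136, 0.1242]
ee_rot: [[0.982, 0.055, -0.18], [0.056, -0.998, -0.004], [-0.18, -0.006, -0.984]]
wrist_force: [-0.2, -0.2, -0.1]
gripper_width: 0.005
```

Request:
play_rows:
  commands:
    - {"fingers": 1,"tx": 0,"ty": 0,"tz": 0,"ax": 0,"ay": 0,"az": 0}
    - {"fingers": 1,"tx": 0,"ty": 0,"tz": 0,"ax": 0,"ay": 0,"az": 0}
    - {"fingers": 1,"tx": 0,"ty": 0,"tz": 0,"ax": 0,"ay": 0,"az": 0}

```text
time_s: 15.02
tcp_pos: [0.5297, -0.1295, 0.1301]
ee_rot: [[0.982, 0.062, -0.177], [0.061, -0.998, -0.011], [-0.177, 0.0, -0.984]]
wrist_force: [0.2, -0.2, -0.2]
gripper_width: 0.005
```

```bash
python3 - <<'E'
from h import *
goal((.53,-.13,.13),10)
st=r.sense();w=viewer.capture("wrist")
np.savez("wB.npz",p=st["tcp_pos"],R=st["ee_rot"])
save(w,"w6.png",(340,20,460,110),6)
E
```

```text
t 15.02 tcp [ 0.5297 -0.1295  0.1301] F [ 0.2 -0.2 -0.2] x [ 0.982  0.061 -0.177] grip 0.005495494214602185
t [0.0004 0.0007 0.    ] a [ 0.      0.0012 -0.    ] J [ -49.   36.  -45. -125.  -74.  -98.]
```

View pics/w6.png

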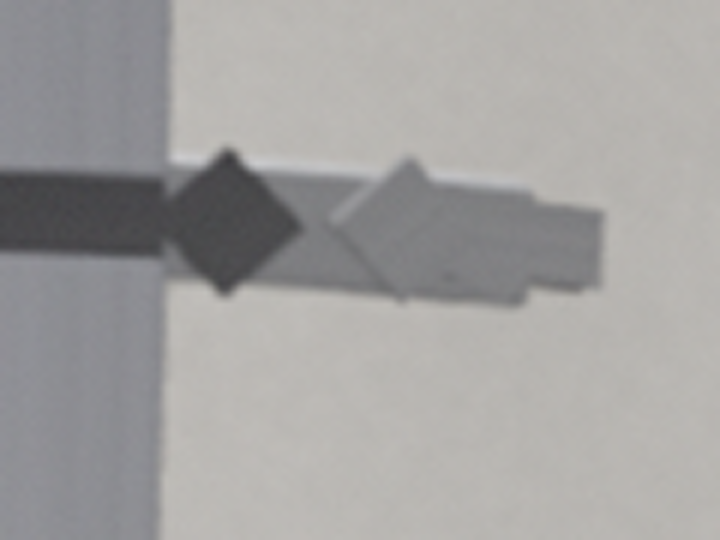

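Crop scale 6, offset (340,20). The pointer tip is at (303,227) and the mark tip at (329,221), so they are nearly level. I'll compute the remaining height difference.

```bash
python3 - <<'E'
from h import *
w=viewer.capture("wrist");z=np.load("wB.npz")
for n,u in (("ptr",(340+303/6,20+227/6)),("mark",(340+329/6,20+221/6))):
    o,v=wray(w,u,z["p"],z["R"])
    for s in (.655,.66,.67): print(n,s,(o+v*((s-o@I)/(v@I))).round(4))
goal((.545,-.01,.17),20)
E
```

```text
ptr 0.655 [ 0.6678 -0.1851  0.236 ]
ptr 0.66 [ 0.6728 -0.186   0.2362]
ptr 0.67 [ 0.683  -0.1879  0.2366]
mark 0.655 [ 0.668  -0.1888  0.2372]
mark 0.66 [ 0.6731 -0.1898  0.2374]
mark 0.67 [ 0.6832 -0.1918  0.2378]
t 15.12 tcp [ 0.5296 -0.129   0.1303] F [ 0.2  0.1 -0.1] x [ 0.982  0.062 -0.177] grip 0.0091839944293022
t [ 0.0206 -0.157  -0.0576] a [ 0.0003 -0.0543  0.0002] J [ -49.   36.  -45. -125.  -74.  -98.]
```

The tips are level to about 1 mm, which is the measuring accuracy, and the fingers are clear. One check that the tub, oiler and tin haven't moved, then I'll hand in.

```bash
python3 - <<'E'
from h import *
s=viewer.capture("scene");a=cv2.imread("pics/scene.png")[:,:,::-1]
for n,(x0,y0,x1,y1) in dict(tub=(308,216,338,244),tin=(311,136,331,155),oiler=(286,150,300,168),reel=(318,300,362,345)).items():
    A=a[y0:y1,x0:x1].astype(int);B=s["image"][y0:y1,x0:x1].astype(int);print(n,np.abs(A-B).mean().round(1))
for n in ("tub","tin","oiler"): print(n,[(np.round(q["uv"]),round(q["score"],2)) for q in spotter.find_in(n,s)[:1]])
st=r.sense();print(st["time_s"],st["wrist_force"],job.finish_job())
E
```

```text
tub 0.5
tin 48.1
oiler 9.9
reel 0.5
tub [(array([322., 226.]), 0.68)]
tin [(array([321., 152.]), 0.52)]
oiler [(array([293., 158.]), 0.58)]
the job is handed in; nothing more can be done
15.3167 [0.15299243 0.68192244 0.18775773] None
```

I pushed the guard up by its lip and left it standing about 1 mm below the mark. I handed the job in at 15.3 s with the fingers clear and the wrist force near zero.

- **The push:** the shut fingertips went under the lip and lifted it in two strokes, with a level withdrawal after each. The highest wrist force I read was about 8 N.
- **Level check:** the last close wrist-camera view put the pointer tip at z ≈ 0.2362 m and the mark tip at z ≈ 0.2374 m. That gap is within the measuring error, so I did not push again.
- **Things on the bench:** in the scene camera the tub and reel are unchanged and the network finds the oiler where it was, though its image patch differs slightly.
- **Not confirmed:** the tin's image patch differs strongly, and the network's point for it is 7 pixels off. The arm was over it in that view, so I take this as the arm hiding it. The gripper stayed well above it and I read no contact force there. I did not compare the screwdriver, wrench and carton.

The first approach ran the wrist into a joint limit, so I backed off and took another route to the lip. One move call was refused for missing numbers, and nothing moved.

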